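# Put the door rails and drawer front in stick

### The arm

A 6-joint arm with a two-finger parallel gripper is mounted at the origin on the work surface. World frame = base frame: x ahead of the robot, y to its left, z up, the work surface at z = 0. Lengths are in m, angles in rad, forces in N, time in s.
With the tool pointing down it reaches from about 0.275 to 0.75 m from the base axis. Payload 10.2 kg.
Tool frame: the origin (TCP) lies at the very end of the fingers, on their centre line; the grasp point (between the pads) lies 19 mm behind it (arm.tcp_to_grasp is the distance from the TCP to the grasp point, in m); y points along the fingers, z is the direction in which the jaws open and shut, and the axes are right-handed (so a half turn about y gives the same grasp; the last joint's range is limited). The gripper opens to 85 mm and grips with 20 to 120 N. Pads are 22 mm wide; open, the fingers measure 114 mm over their backs; the gripper's body (76 mm by 85 mm) begins 54 mm behind the grasp point. The pads swing forward as they close: fully open they stand 13 mm farther back than shut.
Start: joints at [-1.468, 0.313, 1.498, -0, 1.331, -0.223], TCP at [0.168, -0.497, 0.2] pointing down, gripper open.
Joint ranges: [-2.94, 2.94], [-0.97, 2.17], [0.19, 2.56], [-1.23, 4.37], [0.02, 3.11], [-2.88, 2.88]. Speed limits (rad/s): [2.39, 2.39, 3.01, 3.14, 3.14, 3.14].

### API

Orientations are given as a 3x3 rotation matrix whose columns are the frame's x, y, z axes.
In Python, from workcell import arm gives the robot as it stands.
- The arm moves only by the tool send_rows, never from a script. Its arguments are lists of equal length, an entry for each row: "travel": the shift along the tool's x, y, z in m, a list of three; "roll": the turn about the tool's y in rad; "fingers": the finger opening in m, from 0 to 0.0854. A call has 1 to 10 rows; each row shifts and turns the commanded pose from where the row before left it, along the tool's axes as they then stand; what a row does not reach is not made up. A row lasts 1/12 s, in which the tool goes at most 41.7 mm and 7.16 degrees, less where a joint would pass 70% of its speed; a pose out of reach is approached as far as the arm can. A call is refused whole if a number of a shift passes 0.0417 or a number of a turn 0.125, either way. A call with a gripper value outside its range is refused whole. The fingers move at their own pace and stop on an object; the grip force is fixed at half the most. Time passes only in rows, so rows that do not move let the fingers close. It gives the time, the measured TCP pose, the force and the opening at its end, in the units of the state.
- arm.get_state(): the state, without advancing time (a new reading comes with each control period).
- arm.grab_frame(name): name is "side" or "top" or "wrist"; returns a dict with "image" (480x640x3 uint8, red, green, blue), "intrinsics" (3x3 intrinsics, pixels), "T" (4x4, takes a point from camera to world coordinates). Camera axes: x right, y down, z forward; pixel columns grow to the right and rows downward; lengths in m; the calibration is good to about 2 mm. A picture is of the moment at which its call begins. There is no depth.
- arm.hand_in(): hands the job in, once; it reports no verdict.
The state is a dict: "t": time; "qpos": joint angles; "qvel": joint speeds; "joint_torque": joint torques, N m; "eef_pos": TCP position; "ee_rot": TCP orientation; "ft_force": force on the tool from outside, world axes, zero at the start; "torque": the same for the moment, N m; "opening": opening from 0.0 (shut) to 1.0 (fully open).
Only numpy, scipy, OpenCV 4.12 (cv2) and the standard library are available. Lean on these libraries where they do the work, as an engineer would, in place of code of your own. Each camera call takes 0.05 s, during which the arm holds its last target.

### The job

Put these freshly machined oak parts in stick so that air can reach all their faces. Lay the two tenoned rails on the bearers, square across both and centred on them, one towards each end of the bearers with a gap of at least two fingers between the rails; then centre a sticker across both rails directly above each bearer and in line with it, and last lay the wide drawer front flat and centred along the middle of the stack on the two stickers, parallel to the rails. Do not knock over the glue bottle or the jar.

Things in the scene. Friction and masses are not known exactly. Their poses are not given: they have to be found in the camera images.
- rail_a_mid (a point): oak door rail lying flat: bar 190 long, 40 wide, 22 mm thick, panel groove in one long edge, thinner tenon (20 long, 28 wide, 8 thick, half-way up) on each end, 230 over all; 0.13 kg. Point: its centre, 11 mm above the face it lies on. x along its length, y across, z up. Both rails are alike, either may go on either side.
- rail_b_mid (a point): the second such rail. Oak door rail lying flat: bar 190 long, 40 wide, 22 mm thick, panel groove in one long edge, thinner tenon (20 long, 28 wide, 8 thick, half-way up) on each end, 230 over all; 0.13 kg. Point: its centre, 11 mm above the face it lies on. x along its length, y across, z up. Both rails are alike, either may go on either side.
- front_mid (a point): the drawer front: a plain oak board with rounded edges and two small dark handle holes, 220 mm long, 60 mm wide and 22 mm thick, about 0.2 kg, lying flat; wider than the rails and without tenons. The point is its centre, half-way up (11 mm). x runs along its length, y across its width, z up.
- sticker_a_mid (a point): a sticker: a plain square softwood stick, 160 mm long and 20 x 20 mm, about 0.04 kg. The point is its centre, half-way up (10 mm). x runs along its length, z up. The two stickers are alike and either may go over either bearer.
- sticker_b_mid (a point): the second such sticker. A sticker: a plain square softwood stick, 160 mm long and 20 x 20 mm, about 0.04 kg. The point is its centre, half-way up (10 mm). x runs along its length, z up. The two stickers are alike and either may go over either bearer.
- bearers: fixed base: dark plywood 160 x 190 x 9 mm with two pale bearers on it, 190 long, 35 wide, 40 high. Origin: centre of the plywood's underside, z up. The bearers run along y, centre lines at x = -55 and +55 mm, tops 49 mm above the origin. Rails lie along x, centre lines best at y = -46 and +46 mm. Finished heights of the centres above the origin: rails 60, stickers 81, drawer front 102 mm.
- glue_bottle: a white plastic glue bottle with an orange nozzle, standing, 63 mm in diameter and 156 mm tall; origin at the centre of its underside. To be left standing.
- dowel_jar: an amber glass jar with a steel cap, standing, 68 mm in diameter and 85 mm tall; origin at the centre of its underside. To be left standing.

How it is judged:
On the way, in this order (a step that is already met when the one before it is completed fails the run):
1. both rails lie on the bearers, side by side with a gap (((x of rail_a_mid in the frame of bearers between -0.02 and 0.02 m and y of rail_a_mid in the frame of bearers between 0.028 and 0.075 m and z of rail_a_mid in the frame of bearers between 0.056 and 0.064 m and angle between the x axis of each of rail_a_mid, rail_b_mid and the x axis of bearers, either way round below 0.15 rad and angle between the z axis of each of rail_a_mid, rail_b_mid and the z axis of bearers, either way round below 0.08 rad and x of rail_b_mid in the frame of bearers between -0.02 and 0.02 m and y of rail_b_mid in the frame of bearers between -0.075 and -0.028 m and z of rail_b_mid in the frame of bearers between 0.056 and 0.064 m) or (x of rail_b_mid in the frame of bearers between -0.02 and 0.02 m and y of rail_b_mid in the frame of bearers between 0.028 and 0.075 m and z of rail_b_mid in the frame of bearers between 0.056 and 0.064 m and angle between the x axis of each of rail_b_mid, rail_a_mid and the x axis of bearers, either way round below 0.15 rad and angle between the z axis of each of rail_b_mid, rail_a_mid and the z axis of bearers, either way round below 0.08 rad and x of rail_a_mid in the frame of bearers between -0.02 and 0.02 m and y of rail_a_mid in the frame of bearers between -0.075 and -0.028 m and z of rail_a_mid in the frame of bearers between 0.056 and 0.064 m))), for 0.2 s.
2. a sticker lies across both rails above each bearer (((x of rail_a_mid in the frame of bearers between -0.02 and 0.02 m and y of rail_a_mid in the frame of bearers between 0.028 and 0.075 m and z of rail_a_mid in the frame of bearers between 0.056 and 0.064 m and angle between the x axis of each of rail_a_mid, rail_b_mid and the x axis of bearers, either way round below 0.15 rad and angle between the z axis of each of rail_a_mid, rail_b_mid and the z axis of bearers, either way round below 0.08 rad and x of rail_b_mid in the frame of bearers between -0.02 and 0.02 m and y of rail_b_mid in the frame of bearers between -0.075 and -0.028 m and z of rail_b_mid in the frame of bearers between 0.056 and 0.064 m) or (x of rail_b_mid in the frame of bearers between -0.02 and 0.02 m and y of rail_b_mid in the frame of bearers between 0.028 and 0.075 m and z of rail_b_mid in the frame of bearers between 0.056 and 0.064 m and angle between the x axis of each of rail_b_mid, rail_a_mid and the x axis of bearers, either way round below 0.15 rad and angle between the z axis of each of rail_b_mid, rail_a_mid and the z axis of bearers, either way round below 0.08 rad and x of rail_a_mid in the frame of bearers between -0.02 and 0.02 m and y of rail_a_mid in the frame of bearers between -0.075 and -0.028 m and z of rail_a_mid in the frame of bearers between 0.056 and 0.064 m)) and ((x of sticker_a_mid in the frame of bearers between -0.07 and -0.04 m and y of sticker_a_mid in the frame of bearers between -0.02 and 0.02 m and z of sticker_a_mid in the frame of bearers between 0.077 and 0.085 m and angle between the x axis of each of sticker_a_mid, sticker_b_mid and the y axis of bearers, either way round below 0.15 rad and angle between the z axis of each of sticker_a_mid, sticker_b_mid and the z axis of bearers, either way round below 0.08 rad and x of sticker_b_mid in the frame of bearers between 0.04 and 0.07 m and y of sticker_b_mid in the frame of bearers between -0.02 and 0.02 m and z of sticker_b_mid in the frame of bearers between 0.077 and 0.085 m) or (x of sticker_b_mid in the frame of bearers between -0.07 and -0.04 m and y of sticker_b_mid in the frame of bearers between -0.02 and 0.02 m and z of sticker_b_mid in the frame of bearers between 0.077 and 0.085 m and angle between the x axis of each of sticker_b_mid, sticker_a_mid and the y axis of bearers, either way round below 0.15 rad and angle between the z axis of each of sticker_b_mid, sticker_a_mid and the z axis of bearers, either way round below 0.08 rad and x of sticker_a_mid in the frame of bearers between 0.04 and 0.07 m and y of sticker_a_mid in the frame of bearers between -0.02 and 0.02 m and z of sticker_a_mid in the frame of bearers between 0.077 and 0.085 m))), for 0.2 s.
At the end, for the whole second after the job is handed in: Rails flat on both bearers, each 28 to 75 mm either side of the middle, within 20 mm lengthwise; stickers on them within 15 mm of the bearers' lines, 20 mm lengthwise; front flat on top within 25 mm lengthwise, 20 mm sideways; all within 0.15 rad, 4 mm in height, at rest (all of step 2 and x of front_mid in the frame of bearers between -0.025 and 0.025 m and y of front_mid in the frame of bearers between -0.02 and 0.02 m and z of front_mid in the frame of bearers between 0.098 and 0.106 m and angle between the x axis of front_mid and the x axis of bearers, either way round below 0.15 rad and angle between the z axis of front_mid and the z axis of bearers, either way round below 0.08 rad and linear speed of each of rail_a, rail_b, sticker_a, sticker_b, front below 0.02 m/s); the robot touches nothing.
It fails at once if the glue bottle is knocked over (angle between glue_bottle's own z axis and vertical above 0.5 rad).
It fails at once if the jar is knocked over (angle between dowel_jar's own z axis and vertical above 0.5 rad).
It also fails if it takes over 115 s, if anything falls off the work surface, if the arm or the gripper's body presses on something with over 40 N, if the wrist force passes 120 N, or if a joint passes its speed limit or range.

## Working session

There is one attempt and no reset: what is moved stays moved. The work goes in short steps, Python scripts to look and compute and a tool call to move; the robot and the scene stay as the last step left them, time stands still between calls to the robot, and variables do not carry over. Pictures are saved under pics/ and viewed, and the job is handed in when it is done.

Besides the shell and the picture viewer there is one more tool, called after "Call:" as a command line: name --pt "numbers of a row" for each row, then --argument value for the rest. send_rows: Moves the arm, as the interface text tells. Its arguments: {"type":"object","properties":{"travel":{"type":"array"},"roll":{"type":"array"},"fingers":{"type":"array"}},"required":["travel","roll","fingers"]}

```bash
ls; mkdir -p pics; python3 - <<'E'
from workcell import arm
import cv2,numpy as np
s=arm.get_state();print(s)
for n in ["side","top","wrist"]:
    f=arm.grab_frame(n);cv2.imwrite(f"pics/{n}0.png",f["image"][:,:,::-1]);print(n,f["intrinsics"].round(1).tolist(),f["T"].round(4).tolist())
E
```

```text
pics
{'t': 0.0, 'qpos': array([-1.46839653e+00,  3.13438902e-01,  1.49844422e+00, -9.93500927e-06,
        1.33098537e+00, -2.23377691e-01]), 'qvel': array([ 0.0015777 ,  0.0003158 ,  0.00065632, -0.00098846, -0.00099612,
       -0.00011968]), 'joint_torque': array([ 2.30512727e-03, -4.12254667e+01, -2.59751487e+01, -2.97939005e-05,
        4.03675731e-03,  4.57920251e-06]), 'eef_pos': array([ 0.16798978, -0.49708572,  0.19973809]), 'ee_rot': array([[-9.47401443e-01, -1.40017567e-04,  3.20047632e-01],
       [-3.20047546e-01,  1.26816896e-03, -9.47400633e-01],
       [-2.73221740e-04, -9.99999186e-01, -1.24627738e-03]]), 'ft_force': array([-0.12187304, -0.22083532,  0.31640713]), 'torque': array([-0.03865054, -0.00789936,  0.01207093]), 'opening': 0.9987468178844758}
side [[594.2, 0.0, 311.9], [0.0, 594.2, 241.0], [0.0, 0.0, 1.0]] [[0.9994, -0.027, 0.0225, 0.5919], [-0.0351, -0.7674, 0.6402, -1.004], [-0.0, -0.6406, -0.7678, 1.2345], [0.0, 0.0, 0.0, 1.0]]
top [[569.6, 0.0, 316.9], [0.0, 569.6, 243.2], [0.0, 0.0, 1.0]] [[0.0007, -0.9853, 0.1709, 0.4014], [-0.9999, 0.001, 0.0101, 0.0011], [-0.0101, -0.1709, -0.9852, 1.3316], [0.0, 0.0, 0.0, 1.0]]
wrist [[350.1, 0.0, 318.9], [0.0, 350.1, 233.8], [0.0, 0.0, 1.0]] [[0.3201, -0.9116, -0.2579, 0.2333], [-0.9474, -0.3084, -0.086, -0.4749], [-0.0011, 0.2719, -0.9623, 0.3751], [0.0, 0.0, 0.0, 1.0]]
```

View pics/top0.png

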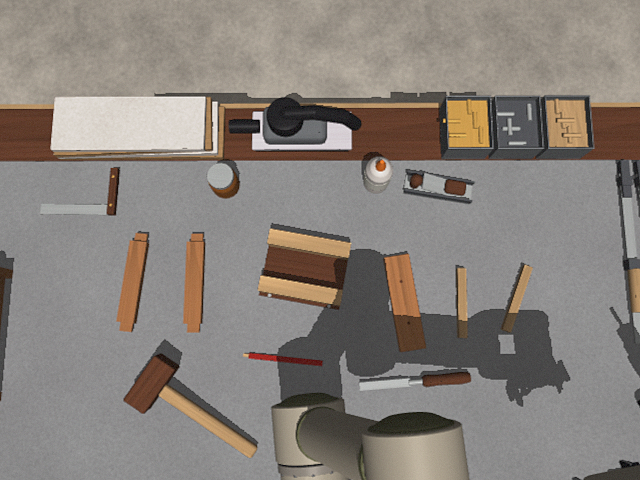

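View pics/side0.png

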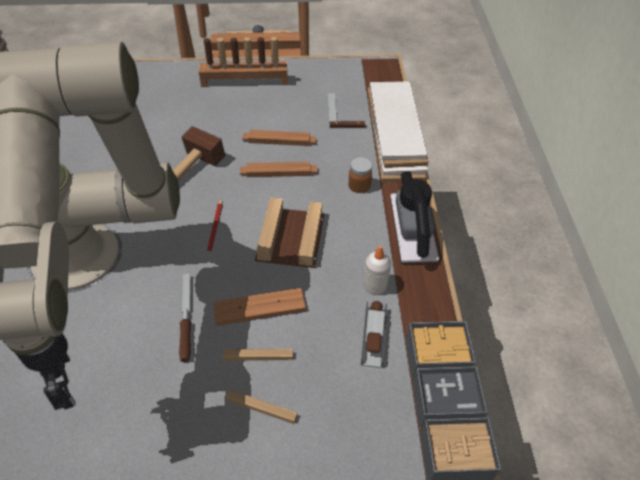

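View pics/wrist0.png

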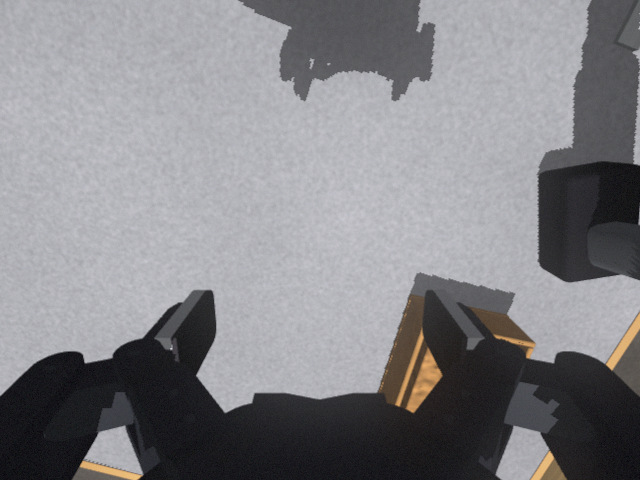

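The top view shows the rails at about (133,282) and (195,282), the bearers at (304,265), the front at (404,302) and the stickers at (461,300) and (517,297). The jar is at (222,180) and the bottle at (377,173). Next I'll zoom in for corners.

```bash
python3 - <<'E'
import cv2
im=cv2.imread("pics/top0.png")
def z(n,x0,y0,w,h,s):
    c=cv2.resize(im[y0:y0+h,x0:x0+w],None,fx=s,fy=s,interpolation=cv2.INTER_CUBIC)
    cv2.imwrite(f"pics/z_{n}.png",c)
z("a",105,225,110,115,5); z("b",250,215,110,100,6); z("c",375,240,165,120,4.8)
E
```

```text
(no output)
```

View pics/z_a.png

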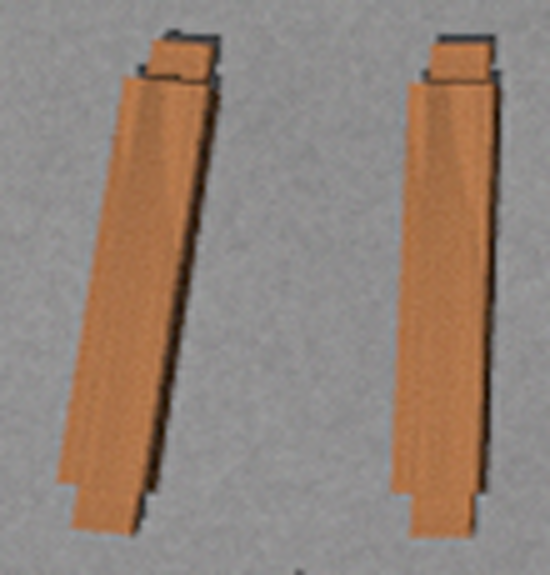

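View pics/z_b.png

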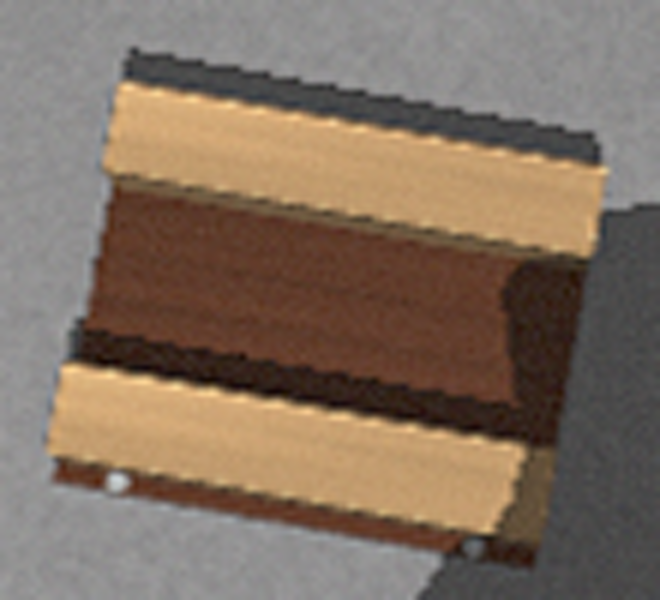

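View pics/z_c.png

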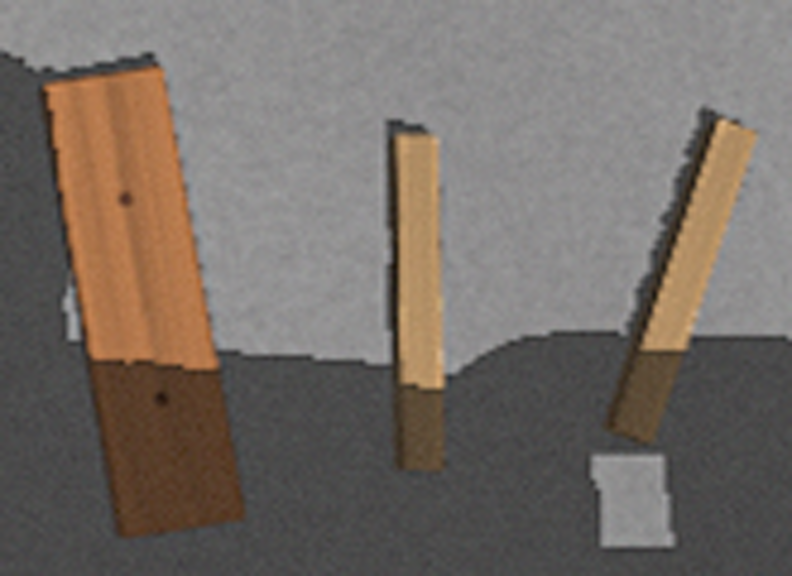

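```bash
cat > h.py <<'E'
import numpy as np,cv2
from scipy.optimize import least_squares
def proj(P,K,T):
    P=np.atleast_2d(P);c=(P-T[:3,3])@T[:3,:3];p=c@K.T;return p[:,:2]/p[:,2:]
def pose(p,L):
    c,s=np.cos(p[2]),np.sin(p[2]);L=np.array(L,float)
    return np.c_[p[0]+c*L[:,0]-s*L[:,1],p[1]+s*L[:,0]+c*L[:,1],L[:,2]]
def fit(uvs,L,K,T,p0):
    r=least_squares(lambda p:(proj(pose(p,L),K,T)-uvs).ravel(),p0,loss='soft_l1')
    return r.x,np.abs(r.fun).reshape(-1,2).max(1)
def rect(l,w,z,cx=0,cy=0): return [[cx+a*l/2,cy+b*w/2,z] for a,b in((1,1),(1,-1),(-1,-1),(-1,1))]
def boxpts(l,w,z0,z1): return rect(l,w,z0)+rect(l,w,z1)
E
cat > m.py <<'E'
from h import *
from workcell import arm
f=arm.grab_frame("top");K,T=f["intrinsics"],f["T"]
U=lambda pts,x0,y0,s:np.array([[x0+(u+.5)/s-.5,y0+(v+.5)/s-.5] for u,v in pts])
O={}
def do(n,uv,L,p0):
    p,r=fit(uv,L,K,T,p0);O[n]=p;print(n,p.round(4),r.round(1))
# corners order: far-left, far-right, near-right, near-left ; local x = away from robot
do("railL",U([(125,77),(214,82),(150,489),(60,483)],105,225,5),rect(.19,.04,.022),[.5,.3,0])
do("railR",U([(408,84),(498,82),(478,492),(392,490)],105,225,5),rect(.19,.04,.022),[.5,.3,0])
do("bear",U([(118,85),(606,168),(595,257),(105,172),(65,365),(556,447),(541,542),(48,455)],250,215,6),rect(.035,.19,.049,.055)+rect(.035,.19,.049,-.055),[.5,0,0])
do("front",U([(45,87),(163,67),(243,517),(122,537)],375,240,4.8),rect(.22,.06,.022),[.5,0,0])
do("st1",U([(395,135),(438,135),(442,470),(397,470)],375,240,4.8),rect(.16,.02,.02),[.5,0,0])
do("st2",U([(718,118),(757,131),(652,443),(606,428)],375,240,4.8),rect(.16,.02,.02),[.5,0,0])
np.save("O.npy",O)
f=arm.grab_frame("side");im=f["image"][:,:,::-1].copy();im=cv2.resize(im[100:440,170:410],None,fx=2.4,fy=2.4)[:,:]
for n,d in dict(railL=(.19,.04,0,.022),railR=(.19,.04,0,.022),bear=(.145,.19,.049,.049),front=(.22,.06,0,.022),st1=(.16,.02,0,.02),st2=(.16,.02,0,.02)).items():
    q=proj(pose(O[n],rect(d[0],d[1],d[3])),f["intrinsics"],f["T"]);q=((q-[170,100]+.5)*2.4-.5)
    cv2.polylines(im,[np.round(q).astype(int)],True,(0,255,0),1)
cv2.imwrite("pics/sideov.png",im[:600*2])
cv2.imwrite("pics/sideov.png",im[:, :576][:816]) if im.shape[0]<=600 else cv2.imwrite("pics/sideov.png",cv2.resize(im,None,fx=600/im.shape[0],fy=600/im.shape[0],interpolation=cv2.INTER_AREA))
E
python3 m.py
```

```text
railL [ 0.5411  0.4422 -0.0996] [0.4 0.6 0.3 0.5]
railR [ 0.5391  0.2999 -0.0058] [0.5 0.5 0.1 0.3]
bear [ 0.5709  0.0426 -0.1737] [0.4 0.3 0.4 0.7 0.2 0.7 0.6 0.3]
front [ 0.4923 -0.1858  0.1489] [1.  0.7 0.8 0.6]
st1 [ 0.4914 -0.3172 -0.0333] [0.3 0.2 0.3 0.3]
st2 [ 0.502  -0.4442 -0.3858] [0.3 0.2 0.6 0.6]
```

View pics/sideov.png

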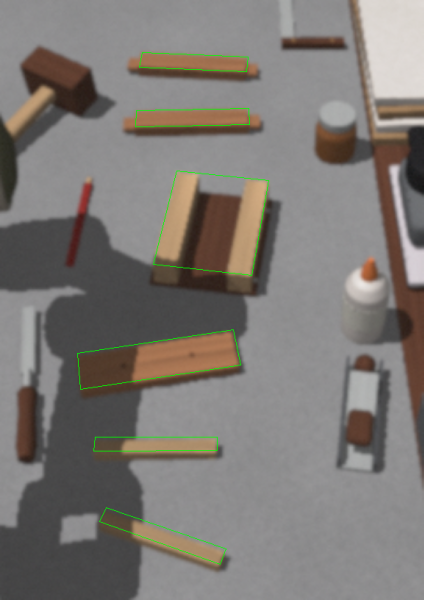

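```bash
cat > plan.py <<'E'
from h import *
import sys
from workcell import arm
O=np.load("O.npy",allow_pickle=True).item()
B=O["bear"]
def inb(x,y,dphi): 
    p=pose(B,[[x,y,0]])[0]; return [p[0],p[1],B[2]+dphi]
def grasp(n): 
    o=O[n];return [o[0],o[1],o[2]-np.pi/2]
G={n:grasp(n) for n in("railL","railR","front","st1","st2")}
G["p1"]=inb(0,-.046,-np.pi/2);G["p2"]=inb(0,.046,-np.pi/2)
G["pf"]=inb(0,0,-np.pi/2);G["ps1"]=inb(.055,0,0);G["ps2"]=inb(-.055,0,0)
def cur():
    s=arm.get_state();R=s["ee_rot"];return s,np.array([*s["eef_pos"],np.arctan2(R[1,2],R[0,2])])
def plan(tgt,n):
    s,c=cur();d=np.array(tgt[:3])-c[:3];a=-(((tgt[3]-c[3]+np.pi)%(2*np.pi))-np.pi)/n
    M=sum(np.array([[np.sin(f),np.cos(f)],[-np.cos(f),np.sin(f)]]) for f in (c[3]-a*k for k in range(n)))
    t=np.linalg.solve(M,d[:2]);z=-d[2]/n
    print(f"t={s['t']:.2f} cur",c.round(4),"open",round(s["opening"],3),"F",s["ft_force"].round(1))
    print(f" -> {np.round(tgt,4)} rows {n}: travel [{t[0]:.4f},{z:.4f},{t[1]:.4f}] roll {a:.4f}")
if __name__=="__main__":
    # name z n [dx dy offsets in world]
    n,z,k=sys.argv[1],float(sys.argv[2]),int(sys.argv[3])
    g=cur()[1] if n=="here" else None
    tg=[g[0],g[1],z,g[3]] if g is not None else [G[n][0],G[n][1],z,G[n][2]]
    plan(tg,k)
E
python3 - <<'E'
from plan import *
for k,v in G.items():print(k,np.round(v,4))
from workcell import arm
f=arm.grab_frame("top");K,T=f["intrinsics"],f["T"]
for n,uv in(("jar base",(226,190)),("bottle base",(376,186))):
    d=T[:3,:3]@np.linalg.inv(K)@[*uv,1];print(n,(T[:3,3]-d*T[2,3]/d[2]).round(3))
E
python3 plan.py railR 0.12 24
```

```text
railL [ 0.5411  0.4422 -1.6704]
railR [ 0.5391  0.2999 -1.5766]
front [ 0.4923 -0.1858 -1.4219]
st1 [ 0.4914 -0.3172 -1.6041]
st2 [ 0.502  -0.4442 -1.9566]
p1 [ 0.5629 -0.0027 -1.7445]
p2 [ 0.5788  0.0879 -1.7445]
pf [ 0.5709  0.0426 -1.7445]
ps1 [ 0.625   0.0331 -0.1737]
ps2 [ 0.5167  0.0521 -0.1737]
jar base [0.763 0.234 0.   ]
bottle base [ 0.772 -0.128  0.   ]
t=0.30 cur [ 0.168  -0.4973  0.2001 -1.245 ] open 0.999 F [-0.1 -1.1  0. ]
 -> [ 0.5391  0.2999  0.12   -1.5766] rows 24: travel [-0.0209,0.0033,-0.0303] roll 0.0138
```

Call:
send_rows --pt "-0.021 0.0033 -0.0303" --pt "-0.021 0.0033 -0.0303" --pt "-0.021 0.0033 -0.0303" --pt "-0.021 0.0033 -0.0303" --pt "-0.021 0.0033 -0.0303" --pt "-0.021 0.0033 -0.0303" --pt "-0.021 0.0033 -0.0303" --pt "-0.021 0.0033 -0.0303" --pt "-0.021 0.0033 -0.0303" --pt "-0.021 0.0033 -0.0303" --roll '[0.0138,0.0138,0.0138,0.0138,0.0138,0.0138,0.0138,0.0138,0.0138,0.0138]' --fingers '[0.07,0.07,0.07,0.07,0.07,0.07,0.07,0.07,0.07,0.07]'

```text
t: 1.13
eef_pos: [0.2918, -0.1488, 0.1673]
ee_rot: [[-0.983, 0.001, 0.185], [-0.185, -0.001, -0.983], [-0.0, -1.0, 0.001]]
ft_force: [0.5, -0.1, 0.3]
opening: 0.818
```

```bash
python3 plan.py railR 0.12 14
```

```text
t=1.13 cur [ 0.2918 -0.1488  0.1673 -1.3845] open 0.818 F [ 0.5 -0.1  0.3]
 -> [ 0.5391  0.2999  0.12   -1.5766] rows 14: travel [-0.0207,0.0034,-0.0302] roll 0.0137
```

Call:
send_rows --pt "-0.0207 0.0034 -0.0302" --pt "-0.0207 0.0034 -0.0302" --pt "-0.0207 0.0034 -0.0302" --pt "-0.0207 0.0034 -0.0302" --pt "-0.0207 0.0034 -0.0302" --pt "-0.0207 0.0034 -0.0302" --pt "-0.0207 0.0034 -0.0302" --pt "-0.0207 0.0034 -0.0302" --pt "-0.0207 0.0034 -0.0302" --pt "-0.0207 0.0034 -0.0302" --roll '[0.0137,0.0137,0.0137,0.0137,0.0137,0.0137,0.0137,0.0137,0.0137,0.0137]' --fingers '[0.07,0.07,0.07,0.07,0.07,0.07,0.07,0.07,0.07,0.07]'

```text
t: 1.97
eef_pos: [0.4594, 0.1771, 0.1331]
ee_rot: [[-0.999, 0.0, 0.051], [-0.051, -0.0, -0.999], [-0.0, -1.0, 0.0]]
ft_force: [0.7, -0.4, 0.8]
opening: 0.818
```

Call:
send_rows --pt "-0.0207 0.0034 -0.0302" --pt "-0.0207 0.0034 -0.0302" --pt "-0.0207 0.0034 -0.0302" --pt "-0.0207 0.0034 -0.0302" --pt "0 0 0" --roll '[0.0137,0.0137,0.0137,0.0137,0]' --fingers '[0.07,0.07,0.07,0.07,0.07]'

```text
t: 2.38
eef_pos: [0.5394, 0.3022, 0.1175]
ee_rot: [[-1.0, -0.001, -0.002], [0.002, 0.001, -1.0], [0.001, -1.0, -0.001]]
ft_force: [0.3, -0.4, -0.1]
opening: 0.819
```

```bash
python3 plan.py railR 0.005 6; python3 - <<'E'
from workcell import arm
import cv2
f=arm.grab_frame("wrist");cv2.imwrite("pics/w1.png",f["image"][:,:,::-1])
E
```

```text
t=2.38 cur [ 0.5394  0.3022  0.1175 -1.5727] open 0.819 F [ 0.3 -0.4 -0.1]
 -> [ 0.5391  0.2999  0.005  -1.5766] rows 6: travel [0.0000,0.0188,0.0004] roll 0.0007
```

View pics/w1.png

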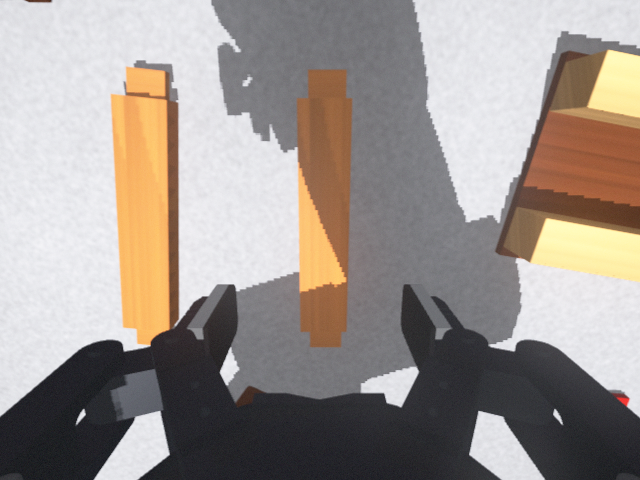

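The wrist view shows the rail centred between the fingers: the rail spans columns 298–350 and the fingers are centred at about 320. I'll lower and grip.

Call:
send_rows --pt "0 0.0188 0.0004" --pt "0 0.0188 0.0004" --pt "0 0.0188 0.0004" --pt "0 0.0188 0.0004" --pt "0 0.0188 0.0004" --pt "0 0.0188 0.0004" --pt "0 0 0" --roll '[0,0,0,0,0,0,0]' --fingers '[0.07,0.07,0.07,0.07,0.07,0.07,0.07]'

```text
t: 3.02
eef_pos: [0.5358, 0.2943, 0.0037]
ee_rot: [[-1.0, -0.006, -0.005], [0.005, -0.002, -1.0], [0.006, -1.0, 0.002]]
ft_force: [-0.7, -0.4, -0.7]
opening: 0.821
```

Call:
send_rows --pt "0 0 0" --pt "0 0 0" --pt "0 0 0" --pt "0 0 0" --pt "0 0 0" --pt "0 0 0" --roll '[0,0,0,0,0,0]' --fingers '[0.03,0.03,0.03,0.03,0.03,0.03]'

```text
t: 3.52
eef_pos: [0.5382, 0.2959, 0.0074]
ee_rot: [[-1.0, 0.001, -0.004], [0.004, 0.0, -1.0], [-0.001, -1.0, -0.0]]
ft_force: [0.1, 0.1, -0.4]
opening: 0.352
```

Call:
send_rows --pt "0 -0.02 0" --pt "0 -0.02 0" --pt "0 -0.02 0" --pt "0 -0.02 0" --pt "0 -0.02 0" --pt "0 -0.02 0" --pt "0 0 0" --roll '[0,0,0,0,0,0,0]' --fingers '[0.03,0.03,0.03,0.03,0.03,0.03,0.03]'

```text
t: 4.1
eef_pos: [0.5397, 0.2965, 0.1313]
ee_rot: [[-1.0, 0.007, -0.004], [0.004, 0.002, -1.0], [-0.007, -1.0, -0.002]]
ft_force: [0.8, 0.8, 0.7]
opening: 0.35
```

```bash
python3 plan.py p1 0.125 10; python3 - <<'E'
from workcell import arm
import cv2
f=arm.grab_frame("wrist");cv2.imwrite("pics/w2.png",f["image"][:,:,::-1])
E
```

```text
t=4.10 cur [ 0.5397  0.2965  0.1313 -1.5746] open 0.35 F [0.8 0.8 0.7]
 -> [ 0.5629 -0.0027  0.125  -1.7445] rows 10: travel [-0.0047,0.0006,0.0297] roll 0.0170
```

View pics/w2.png

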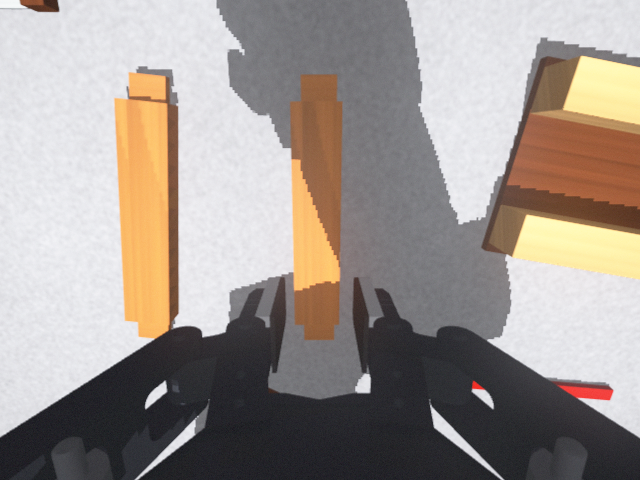

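The rail is still on the table at about (317,205) and the fingers closed to 30 mm, so the grasp missed. I'll check why before trying again.

```bash
python3 - <<'E'
from plan import *
s,c=cur();print(c)
f=arm.grab_frame("wrist");K,T=f["intrinsics"],f["T"]
R=s["ee_rot"]
print("tcp px",proj(s["eef_pos"],K,T), "cam in tool",(R.T@(T[:3,3]-s["eef_pos"])).round(4))
p=O["railR"]
print("railR corners expected px",proj(pose(p,rect(.19,.04,.022)),K,T).round(0).tolist())
im=f["image"]
# where pads tips are: 
for d in(-.015,.015): print(proj(s["eef_pos"]+R@[0,0,d],K,T).round(0))
f=arm.grab_frame("side");cv2.imwrite("pics/s2.png",cv2.resize(f["image"][60:260,60:360,::-1],None,fx=2.6,fy=2.6))
E
```

```text
[ 0.5388718   0.29616712  0.12894925 -1.57467008]
tcp px [[319.49548113 268.5404009 ]] cam in tool [-0.0689 -0.1753 -0.0002]
railR corners expected px [[288.0, 99.0], [341.0, 99.0], [337.0, 324.0], [293.0, 324.0]]
[[291. 269.]]
[[348. 269.]]
```

View pics/s2.png

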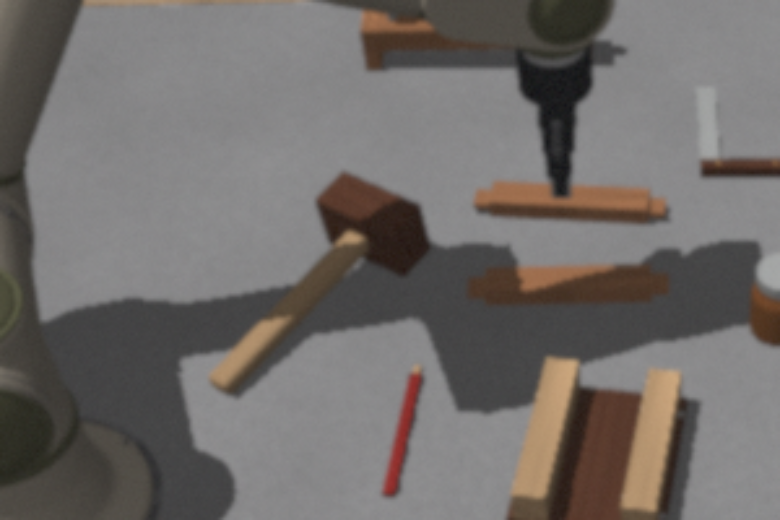

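Call:
send_rows --pt "0 0.02 0" --pt "0 0.02 0" --pt "0 0.02 -0.001" --pt "0 0.02 -0.001" --pt "0 0.02 -0.001" --pt "0 0.02 0" --pt "0 0.004 0" --pt "0 0 0" --pt "0 0 0" --roll '[0,0,0,0,0,0,0,0,0]' --fingers '[0.07,0.07,0.07,0.07,0.07,0.07,0.07,0.07,0.07]'

```text
t: 5.0
eef_pos: [0.5382, 0.2988, 0.0032]
ee_rot: [[-1.0, -0.0, -0.004], [0.004, -0.0, -1.0], [0.0, -1.0, 0.0]]
ft_force: [0.0, -0.3, 0.4]
opening: 0.82
```

```bash
python3 plan.py railR 0.003 1; python3 - <<'E'
from workcell import arm
import cv2
f=arm.grab_frame("wrist");cv2.imwrite("pics/w3.png",f["image"][:,:,::-1])
E
```

```text
t=5.00 cur [ 0.5382  0.2988  0.0032 -1.5749] open 0.82 F [ 0.  -0.3  0.4]
 -> [ 0.5391  0.2999  0.003  -1.5766] rows 1: travel [-0.0010,0.0002,-0.0011] roll 0.0017
```

View pics/w3.png

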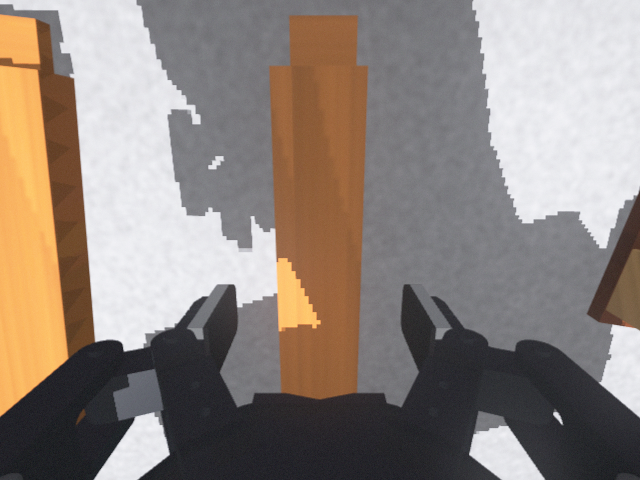

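The open fingers straddle the rail. I'll close fully this time and check the opening.

Call:
send_rows --pt "0 0 0" --pt "0 0 0" --pt "0 0 0" --pt "0 0 0" --pt "0 0 0" --pt "0 0 0" --roll '[0,0,0,0,0,0]' --fingers '[0.0,0.0,0.0,0.0,0.0,0.0]'

```text
t: 5.55
eef_pos: [0.5381, 0.2988, 0.003]
ee_rot: [[-1.0, 0.0, -0.004], [0.004, 0.0, -1.0], [-0.0, -1.0, -0.0]]
ft_force: [0.2, 0.2, -0.4]
opening: 0.007
```

```bash
python3 plan.py railR 0.003 1; python3 - <<'E'
from workcell import arm
import cv2
f=arm.grab_frame("wrist");cv2.imwrite("pics/w4.png",f["image"][:,:,::-1])
E
```

```text
t=5.55 cur [ 0.5381  0.2988  0.003  -1.5748] open 0.007 F [ 0.2  0.2 -0.4]
 -> [ 0.5391  0.2999  0.003  -1.5766] rows 1: travel [-0.0011,0.0000,-0.0011] roll 0.0018
```

View pics/w4.png

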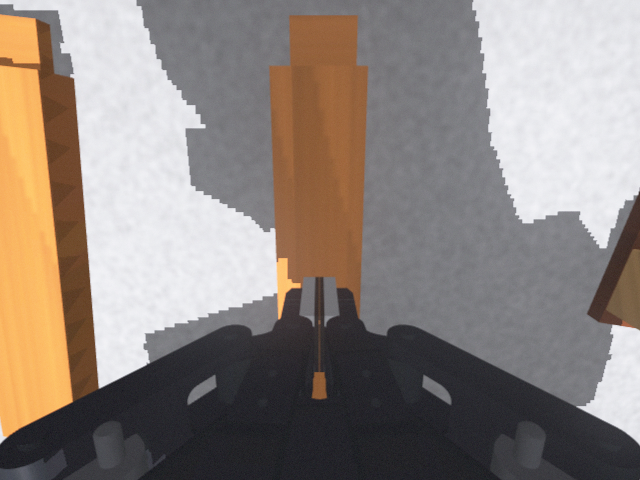

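```bash
python3 - <<'E'
from plan import *
s,c=cur();R=s["ee_rot"];f=arm.grab_frame("wrist");K,T=f["intrinsics"],f["T"]
for x in(-.011,0):
  for h in (0,.01,.015,.02,.025,.03,.035): print(x,h,proj(s["eef_pos"]+R@[x,-h,.0],K,T).round(0), (proj(s["eef_pos"]+R@[x,-h,.006],K,T)-proj(s["eef_pos"]+R@[x,-h,-.006],K,T)).round(0)[0,0])
for z in(.022,.0,.012): print(z,proj(pose(O["railR"],rect(.19,.04,z)),K,T).round(0).tolist())
E
```

```text
-0.011 0 [[319. 249.]] 23.0
-0.011 0.01 [[319. 255.]] 24.0
-0.011 0.015 [[319. 259.]] 25.0
-0.011 0.02 [[319. 262.]] 25.0
-0.011 0.025 [[319. 266.]] 26.0
-0.011 0.03 [[319. 270.]] 27.0
-0.011 0.035 [[320. 274.]] 28.0
0 0 [[319. 269.]] 22.0
0 0.01 [[319. 276.]] 24.0
0 0.015 [[319. 280.]] 24.0
0 0.02 [[319. 284.]] 25.0
0 0.025 [[319. 288.]] 26.0
0 0.03 [[319. 293.]] 26.0
0 0.035 [[319. 298.]] 27.0
0.022 [[268.0, 65.0], [366.0, 66.0], [353.0, 439.0], [281.0, 439.0]]
0.0 [[275.0, 74.0], [360.0, 75.0], [350.0, 409.0], [285.0, 409.0]]
0.012 [[272.0, 70.0], [363.0, 70.0], [352.0, 425.0], [283.0, 425.0]]
```

```bash
python3 - <<'E'
from plan import *
print(arm.tcp_to_grasp)
s,c=cur()
f=arm.grab_frame("side");K,T=f["intrinsics"],f["T"]
for z in(.129,.14,.15,.16,.17,.18): print("s2",z,proj([.5389,.2962,z],K,T).round(1))
for z in(.003,.02,.04,.06): print("now",z,proj([c[0],c[1],z],K,T).round(1))
cv2.imwrite("pics/s4.png",cv2.resize(f["image"][100:200,220:340,::-1],None,fx=6,fy=6))
E
```

```text
0.0187
s2 0.129 [[277.  139.1]]
s2 0.14 [[276.8 136.1]]
s2 0.15 [[276.7 133.3]]
s2 0.16 [[276.5 130.5]]
s2 0.17 [[276.3 127.7]]
s2 0.18 [[276.2 124.8]]
now 0.003 [[278.6 171. ]]
now 0.02 [[278.4 166.8]]
now 0.04 [[278.1 161.8]]
now 0.06 [[277.8 156.8]]
```

View pics/s4.png

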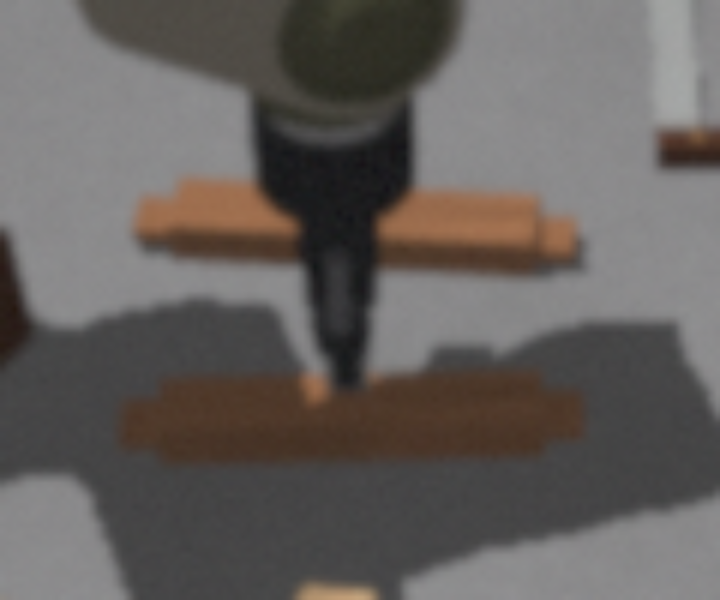

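The closed fingertips sit at about row 165 in the side view, above the rail's top face. They end roughly 20 mm or more above the reported TCP. I'll measure this by lowering the closed fingers gently until they touch the rail top at 22 mm.

Call:
send_rows --pt "0 0.001 0" --pt "0 0.001 0" --pt "0 0.001 0" --pt "0 0 0" --roll '[0,0,0,0]' --fingers '[0.0,0.0,0.0,0.0]'

```text
t: 6.03
eef_pos: [0.5379, 0.2988, -0.0004]
ee_rot: [[-1.0, -0.001, -0.004], [0.004, -0.0, -1.0], [0.001, -1.0, 0.0]]
ft_force: [0.9, 0.1, -0.5]
opening: 0.0
```

Call:
send_rows --pt "0 0.001 0" --pt "0 0.001 0" --pt "0 0.001 0" --pt "0 0 0" --roll '[0,0,0,0]' --fingers '[0.0,0.0,0.0,0.0]'

```text
t: 6.37
eef_pos: [0.5379, 0.2988, -0.0034]
ee_rot: [[-1.0, -0.0, -0.004], [0.004, -0.0, -1.0], [0.0, -1.0, 0.0]]
ft_force: [0.5, -0.1, -0.7]
opening: 0.0
```

Call:
send_rows --pt "0 0.001 0" --pt "0 0.001 0" --pt "0 0.001 0" --pt "0 0 0" --roll '[0,0,0,0]' --fingers '[0.0,0.0,0.0,0.0]'

```text
t: 6.7
eef_pos: [0.5379, 0.2988, -0.0064]
ee_rot: [[-1.0, -0.0, -0.004], [0.004, -0.0, -1.0], [0.0, -1.0, 0.0]]
ft_force: [0.2, -0.4, -0.2]
opening: -0.001
```

Call:
send_rows --pt "0 0.001 0" --pt "0 0.001 0" --pt "0 0.001 0" --pt "0 0 0" --roll '[0,0,0,0]' --fingers '[0.0,0.0,0.0,0.0]'

```text
t: 7.03
eef_pos: [0.5381, 0.2989, -0.0089]
ee_rot: [[-1.0, 0.0, -0.004], [0.004, 0.0, -1.0], [-0.0, -1.0, -0.0]]
ft_force: [-0.6, -0.2, 3.5]
opening: 0.0
```

Contact came at a TCP reading of -0.009, so the fingertips really end about 31 mm behind the reported TCP. I'll raise, open and regrasp with that offset.

Call:
send_rows --pt "0 -0.02 0" --pt "-0.001 -0.008 -0.001" --pt "0 0 0" --pt "0 0 0" --pt "0 0 0" --pt "0 0.0 0" --roll '[0,0.002,0,0,0,0]' --fingers '[0.0,0.07,0.07,0.07,0.07,0.07]'

```text
t: 7.53
eef_pos: [0.5386, 0.2997, 0.018]
ee_rot: [[-1.0, -0.001, -0.006], [0.006, -0.0, -1.0], [0.001, -1.0, 0.0]]
ft_force: [-1.2, -0.6, 0.4]
opening: 0.71
```

Call:
send_rows --pt "0 0.015 0" --pt "0 0.015 0" --pt "0 0.01 0" --pt "0 0.0055 0" --pt "0 0 0" --roll '[0,0,0,0,0]' --fingers '[0.07,0.07,0.07,0.07,0.07]'

```text
t: 7.95
eef_pos: [0.5382, 0.2996, -0.028]
ee_rot: [[-1.0, -0.002, -0.006], [0.006, -0.001, -1.0], [0.002, -1.0, 0.001]]
ft_force: [-0.5, -0.4, -0.4]
opening: 0.823
```

Call:
send_rows --pt "0 0 0" --pt "0 0 0" --pt "0 0 0" --pt "0 0 0" --pt "0 0 0" --pt "0 0 0" --roll '[0,0,0,0,0,0]' --fingers '[0.02,0.02,0.02,0.02,0.02,0.02]'

```text
t: 8.45
eef_pos: [0.5397, 0.3001, -0.0255]
ee_rot: [[-1.0, 0.002, -0.006], [0.006, 0.001, -1.0], [-0.002, -1.0, -0.001]]
ft_force: [-0.5, 0.2, 6.1]
opening: 0.454
```

Call:
send_rows --pt "0 -0.015 0" --pt "0 -0.025 0" --pt "0 -0.025 0" --pt "0 -0.025 0" --pt "0 -0.02 0" --roll '[0,0,0,0,0]' --fingers '[0.02,0.02,0.02,0.02,0.02]'

```text
t: 8.87
eef_pos: [0.5392, 0.2998, 0.0853]
ee_rot: [[-1.0, 0.001, -0.006], [0.006, 0.0, -1.0], [-0.001, -1.0, -0.0]]
ft_force: [1.1, -0.1, -0.8]
opening: 0.455
```

```bash
python3 plan.py p1 0.09 10
```

```text
t=8.87 cur [ 0.5392  0.2998  0.0853 -1.5768] open 0.455 F [ 1.1 -0.1 -0.8]
 -> [ 0.5629 -0.0027  0.09   -1.7445] rows 10: travel [-0.0048,-0.0005,0.0300] roll 0.0168
```

Call:
send_rows --pt "-0.0048 0 0.03" --pt "-0.0048 0 0.03" --pt "-0.0048 0 0.03" --pt "-0.0048 0 0.03" --pt "-0.0048 0 0.03" --pt "-0.0048 0 0.03" --pt "-0.0048 0 0.03" --pt "-0.0048 0 0.03" --pt "-0.0048 0 0.03" --pt "-0.0048 0 0.03" --roll '[0.0168,0.0168,0.0168,0.0168,0.0168,0.0168,0.0168,0.0168,0.0168,0.0168]' --fingers '[0.02,0.02,0.02,0.02,0.02,0.02,0.02,0.02,0.02,0.02]'

```text
t: 9.7
eef_pos: [0.5621, -0.0042, 0.0833]
ee_rot: [[-0.985, -0.0, -0.174], [0.174, 0.0, -0.985], [0.0, -1.0, -0.0]]
ft_force: [0.8, -0.1, -1.4]
opening: 0.451
```

Call:
send_rows --pt "0 0 0" --pt "0 0 0" --roll '[0,0]' --fingers '[0.02,0.02]'

```text
t: 9.87
eef_pos: [0.5622, -0.0039, 0.0833]
ee_rot: [[-0.984, -0.0, -0.176], [0.176, 0.0, -0.984], [0.0, -1.0, -0.0]]
ft_force: [0.0, 0.3, -2.3]
opening: 0.446
```

```bash
python3 plan.py p1 0.025 4; python3 - <<'E'
from workcell import arm
import cv2
f=arm.grab_frame("wrist");cv2.imwrite("pics/w5.png",f["image"][:,:,::-1])
E
```

```text
t=9.87 cur [ 0.5622 -0.0039  0.0833 -1.7472] open 0.446 F [ 0.   0.3 -2.3]
 -> [ 0.5629 -0.0027  0.025  -1.7445] rows 4: travel [-0.0001,0.0146,-0.0003] roll -0.0007
```

View pics/w5.png

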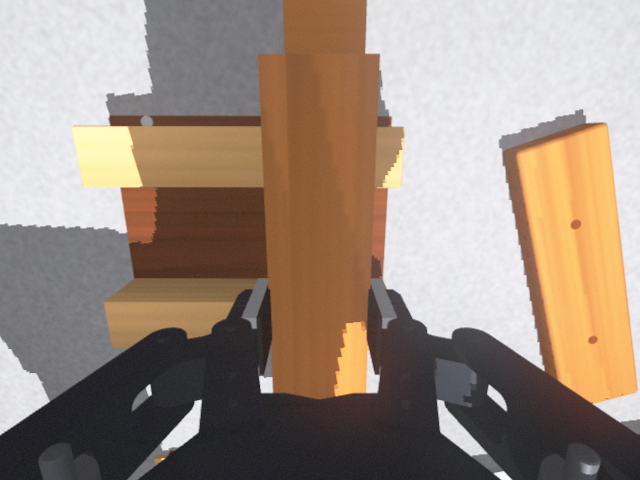

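The wrist view shows the rail held square across both bearers. I'll lower it to rest.

Call:
send_rows --pt "0 0.02 0" --pt "0 0.02 -0.001" --pt "0 0.012 0" --pt "0 0.005 0" --pt "0 0.0015 0" --pt "0 0 0" --roll '[0,0,0,0,0,0]' --fingers '[0.02,0.02,0.02,0.02,0.02,0.02]'

```text
t: 10.42
eef_pos: [0.5627, -0.0011, 0.0252]
ee_rot: [[-0.985, 0.0, -0.172], [0.172, -0.0, -0.985], [-0.0, -1.0, -0.0]]
ft_force: [-0.4, -0.6, -2.6]
opening: 0.456
```

Call:
send_rows --pt "0 0.0015 0" --pt "0 0 0" --pt "0 0 0" --roll '[0,0,0]' --fingers '[0.02,0.02,0.02]'

```text
t: 10.67
eef_pos: [0.5629, -0.0018, 0.024]
ee_rot: [[-0.985, 0.001, -0.173], [0.173, -0.0, -0.985], [-0.001, -1.0, 0.0]]
ft_force: [-0.5, -0.4, -2.4]
opening: 0.451
```

Call:
send_rows --pt "0 0 0" --pt "0 0 0" --pt "0 0 0" --pt "0 0 0" --roll '[0,0,0,0]' --fingers '[0.06,0.06,0.06,0.06]'

```text
t: 11.0
eef_pos: [0.5627, -0.0018, 0.0236]
ee_rot: [[-0.985, 0.0, -0.173], [0.173, -0.0, -0.985], [-0.0, -1.0, 0.0]]
ft_force: [-0.6, -0.7, 0.2]
opening: 0.706
```

Call:
send_rows --pt "0 -0.02 0" --pt "0 -0.025 0" --pt "0 -0.025 0" --roll '[0,0,0]' --fingers '[0.06,0.07,0.07]'

```text
t: 11.25
eef_pos: [0.5622, -0.0017, 0.0941]
ee_rot: [[-0.985, -0.001, -0.173], [0.173, 0.0, -0.985], [0.001, -1.0, -0.0]]
ft_force: [-0.5, 0.1, -0.0]
opening: 0.818
```

```bash
python3 plan.py railL 0.04 15; python3 - <<'E'
from workcell import arm
import cv2
f=arm.grab_frame("wrist");cv2.imwrite("pics/w6.png",f["image"][:,:,::-1])
E
```

```text
t=11.25 cur [ 5.6220e-01 -1.7000e-03  9.4100e-02 -1.7449e+00] open 0.818 F [-0.5  0.1 -0. ]
 -> [ 0.5411  0.4422  0.04   -1.6704] rows 15: travel [0.0055,0.0036,-0.0291] roll -0.0050
```

View pics/w6.png

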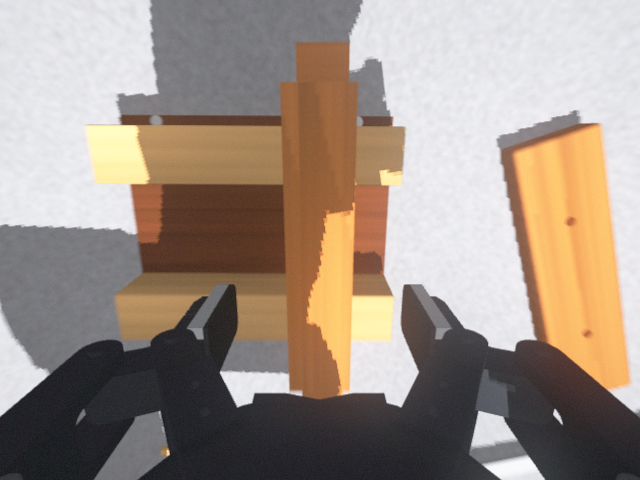

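Rail 1 lies on both bearers at columns 283–357. Next is the other rail.

Call:
send_rows --pt "0.0055 0.003 -0.0291" --pt "0.0055 0.003 -0.0291" --pt "0.0055 0.003 -0.0291" --pt "0.0055 0.003 -0.0291" --pt "0.0055 0.003 -0.0291" --pt "0.0055 0.003 -0.0291" --pt "0.0055 0.003 -0.0291" --pt "0.0055 0.003 -0.0291" --pt "0.0055 0.003 -0.0291" --pt "0.0055 0.003 -0.0291" --roll '[-0.005,-0.005,-0.005,-0.005,-0.005,-0.005,-0.005,-0.005,-0.005,-0.005]' --fingers '[0.07,0.07,0.07,0.07,0.07,0.07,0.07,0.07,0.07,0.07]'

```text
t: 12.13
eef_pos: [0.5519, 0.2957, 0.0632]
ee_rot: [[-0.992, 0.0, -0.123], [0.123, 0.0, -0.992], [-0.0, -1.0, -0.0]]
ft_force: [0.6, 0.2, 0.1]
opening: 0.816
```

Call:
send_rows --pt "0.0055 0.003 -0.0291" --pt "0.0055 0.003 -0.0291" --pt "0.0055 0.003 -0.0291" --pt "0.0055 0.003 -0.0291" --pt "0.0055 0.003 -0.0291" --pt "0 0 0" --pt "0 0 0" --roll '[-0.005,-0.005,-0.005,-0.005,-0.005,0,0]' --fingers '[0.07,0.07,0.07,0.07,0.07,0.07,0.07]'

```text
t: 12.72
eef_pos: [0.5406, 0.4429, 0.0476]
ee_rot: [[-0.995, -0.001, -0.097], [0.097, -0.0, -0.995], [0.001, -1.0, 0.0]]
ft_force: [-0.2, -0.6, -1.2]
opening: 0.822
```

```bash
python3 plan.py railL -0.0255 4; python3 - <<'E'
from workcell import arm
import cv2
f=arm.grab_frame("wrist");cv2.imwrite("pics/w7.png",f["image"][:,:,::-1])
E
```

```text
t=12.72 cur [ 0.5406  0.4429  0.0476 -1.6677] open 0.822 F [-0.2 -0.6 -1.2]
 -> [ 0.5411  0.4422 -0.0255 -1.6704] rows 4: travel [-0.0002,0.0183,0.0001] roll 0.0007
```

View pics/w7.png

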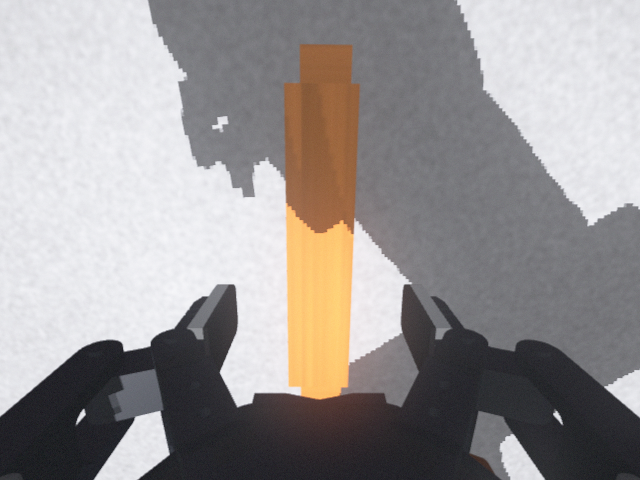

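The rail is centred and aligned with the fingers at columns 285–358. I'll go down, grip and lift.

Call:
send_rows --pt "0 0.02 0" --pt "0 0.02 0" --pt "0 0.02 0" --pt "0 0.01 0" --pt "0 0.003 0" --pt "0 0 0" --roll '[0,0,0,0,0,0]' --fingers '[0.07,0.07,0.07,0.07,0.07,0.07]'

```text
t: 13.27
eef_pos: [0.5416, 0.4411, -0.0247]
ee_rot: [[-0.995, -0.0, -0.1], [0.1, -0.0, -0.995], [0.0, -1.0, 0.0]]
ft_force: [-0.2, 0.5, 0.3]
opening: 0.819
```

Call:
send_rows --pt "0 0 0" --pt "0 0 0" --pt "0 0 0" --pt "0 0 0" --pt "0 0 0" --pt "0 0 0" --roll '[0,0,0,0,0,0]' --fingers '[0.02,0.02,0.02,0.02,0.02,0.02]'

```text
t: 13.77
eef_pos: [0.5422, 0.4422, -0.0229]
ee_rot: [[-0.995, 0.002, -0.099], [0.099, 0.001, -0.995], [-0.002, -1.0, -0.001]]
ft_force: [-0.5, -0.4, 6.4]
opening: 0.449
```

Call:
send_rows --pt "0 -0.015 0" --pt "0 -0.025 0" --pt "0 -0.025 0" --pt "0 -0.025 0" --pt "0 -0.02 0" --roll '[0,0,0,0,0]' --fingers '[0.02,0.02,0.02,0.02,0.02]'

```text
t: 14.18
eef_pos: [0.5416, 0.4421, 0.0887]
ee_rot: [[-0.995, 0.002, -0.099], [0.099, 0.001, -0.995], [-0.002, -1.0, -0.001]]
ft_force: [0.3, -0.6, -1.2]
opening: 0.446
```

```bash
python3 plan.py p2 0.09 12
```

```text
t=14.18 cur [ 0.5416  0.4421  0.0887 -1.6697] open 0.446 F [ 0.3 -0.6 -1.2]
 -> [ 0.5788  0.0879  0.09   -1.7445] rows 12: travel [-0.0070,-0.0001,0.0288] roll 0.0062
```

Call:
send_rows --pt "-0.007 0 0.0288" --pt "-0.007 0 0.0288" --pt "-0.007 0 0.0288" --pt "-0.007 0 0.0288" --pt "-0.007 0 0.0288" --pt "-0.007 0 0.0288" --pt "-0.007 0 0.0288" --pt "-0.007 0 0.0288" --pt "-0.007 0 0.0288" --pt "-0.007 0 0.0288" --roll '[0.0062,0.0062,0.0062,0.0062,0.0062,0.0062,0.0062,0.0062,0.0062,0.0062]' --fingers '[0.02,0.02,0.02,0.02,0.02,0.02,0.02,0.02,0.02,0.02]'

```text
t: 15.02
eef_pos: [0.5743, 0.146, 0.0865]
ee_rot: [[-0.987, 0.001, -0.16], [0.16, 0.0, -0.987], [-0.001, -1.0, -0.0]]
ft_force: [0.4, -0.8, -1.2]
opening: 0.453
```

Call:
send_rows --pt "-0.007 0 0.0288" --pt "-0.007 0 0.0288" --pt "0 0 0" --pt "0 0 0" --roll '[0.0062,0.0062,0,0]' --fingers '[0.02,0.02,0.02,0.02]'

```text
t: 15.35
eef_pos: [0.5789, 0.0872, 0.0863]
ee_rot: [[-0.985, 0.001, -0.175], [0.175, 0.0, -0.985], [-0.001, -1.0, -0.0]]
ft_force: [-0.0, 0.0, -1.0]
opening: 0.444
```

```bash
python3 plan.py p2 0.027 5
```

```text
t=15.35 cur [ 0.5789  0.0872  0.0863 -1.7465] open 0.444 F [-0.  0. -1.]
 -> [ 0.5788  0.0879  0.027  -1.7445] rows 5: travel [0.0000,0.0119,-0.0001] roll -0.0004
```

Call:
send_rows --pt "0 0.02 0" --pt "0 0.02 0" --pt "0 0.012 0" --pt "0 0.005 0" --pt "0 0.0025 0" --pt "0 0 0" --pt "0 0 0" --roll '[0,0,0,0,0,0,0]' --fingers '[0.02,0.02,0.02,0.02,0.02,0.02,0.02]'

```text
t: 15.93
eef_pos: [0.5793, 0.0886, 0.0268]
ee_rot: [[-0.985, 0.002, -0.172], [0.172, -0.0, -0.985], [-0.002, -1.0, -0.0]]
ft_force: [0.3, -0.1, -1.7]
opening: 0.451
```

Call:
send_rows --pt "0 0 0" --pt "0 0 0" --pt "0 0 0" --pt "0 0 0" --roll '[0,0,0,0]' --fingers '[0.06,0.06,0.06,0.06]'

```text
t: 16.27
eef_pos: [0.5789, 0.0882, 0.0262]
ee_rot: [[-0.985, 0.001, -0.173], [0.173, -0.0, -0.985], [-0.001, -1.0, -0.0]]
ft_force: [-0.2, 0.5, 1.0]
opening: 0.704
```

Call:
send_rows --pt "0 -0.02 0" --pt "0 -0.025 0" --pt "0 -0.025 0" --roll '[0,0,0]' --fingers '[0.06,0.06,0.05]'

```text
t: 16.52
eef_pos: [0.5784, 0.0882, 0.0966]
ee_rot: [[-0.985, -0.001, -0.173], [0.173, 0.0, -0.985], [0.001, -1.0, 0.0]]
ft_force: [0.5, -0.1, 0.3]
opening: 0.593
```

```bash
python3 plan.py st1 0.05 16; python3 - <<'E'
from workcell import arm
import cv2
f=arm.grab_frame("wrist");cv2.imwrite("pics/w8.png",f["image"][:,:,::-1])
E
```

```text
t=16.52 cur [ 0.5784  0.0882  0.0966 -1.7443] open 0.593 F [ 0.5 -0.1  0.3]
 -> [ 0.4914 -0.3172  0.05   -1.6041] rows 16: travel [0.0027,0.0029,0.0258] roll -0.0088
```

View pics/w8.png

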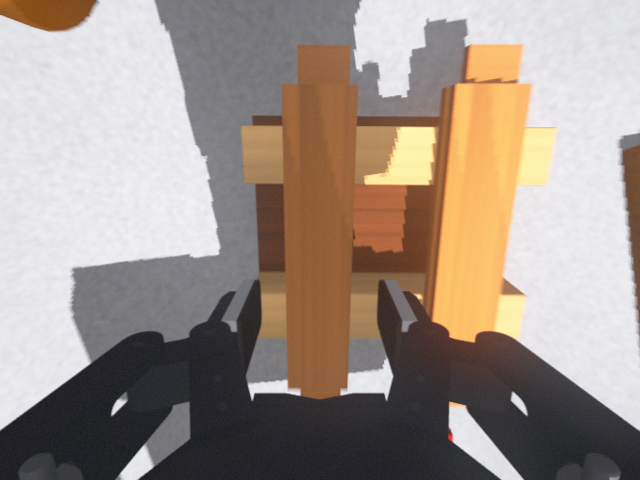

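Both rails are square on the bearers with a clear gap (columns 283–357 and 430–525). Now the first sticker.

Call:
send_rows --pt "0.0027 0 0.0258" --pt "0.0027 0 0.0258" --pt "0.0027 0 0.0258" --pt "0.0027 0 0.0258" --pt "0.0027 0 0.0258" --pt "0.0027 0 0.0258" --pt "0.0027 0 0.0258" --pt "0.0027 0 0.0258" --pt "0.0027 0 0.0258" --pt "0.0027 0 0.0258" --roll '[-0.0088,-0.0088,-0.0088,-0.0088,-0.0088,-0.0088,-0.0088,-0.0088,-0.0088,-0.0088]' --fingers '[0.05,0.05,0.05,0.05,0.05,0.05,0.05,0.05,0.05,0.05]'

```text
t: 17.4
eef_pos: [0.5172, -0.165, 0.096]
ee_rot: [[-0.996, 0.0, -0.085], [0.085, -0.0, -0.996], [-0.0, -1.0, 0.0]]
ft_force: [0.1, 0.6, 0.6]
opening: 0.582
```

Call:
send_rows --pt "0.0027 0.006 0.0258" --pt "0.0027 0.008 0.0258" --pt "0.0027 0.008 0.0258" --pt "0.0027 0.008 0.0258" --pt "0.0027 0.008 0.0258" --pt "0.0027 0.008 0.0258" --pt "0 0 0" --pt "0 0 0" --roll '[-0.0088,-0.0088,-0.0088,-0.0088,-0.0088,-0.0088,0,0]' --fingers '[0.05,0.05,0.05,0.05,0.05,0.05,0.05,0.05]'

```text
t: 18.07
eef_pos: [0.4911, -0.3179, 0.0493]
ee_rot: [[-0.999, -0.001, -0.035], [0.035, 0.001, -0.999], [0.001, -1.0, -0.001]]
ft_force: [0.3, -0.4, 0.5]
opening: 0.588
```

```bash
python3 plan.py st1 -0.025 4; python3 - <<'E'
from workcell import arm
import cv2
f=arm.grab_frame("wrist");cv2.imwrite("pics/w9.png",f["image"][:,:,::-1])
E
```

```text
t=18.07 cur [ 0.4911 -0.3179  0.0493 -1.6053] open 0.588 F [ 0.3 -0.4  0.5]
 -> [ 0.4914 -0.3172 -0.025  -1.6041] rows 4: travel [-0.0001,0.0186,-0.0002] roll -0.0003
```

View pics/w9.png

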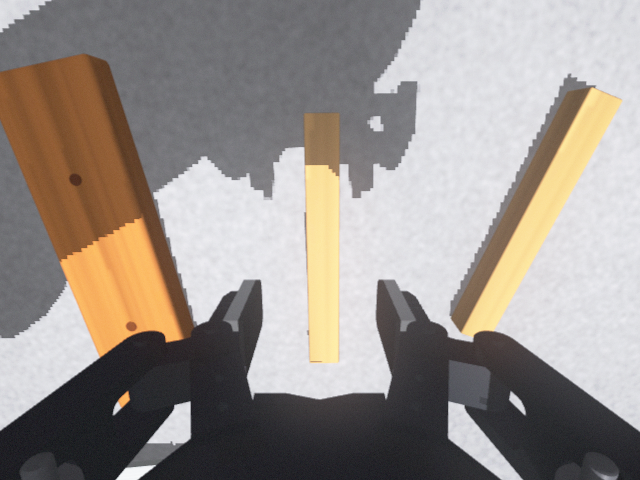

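The sticker is centred between the fingers (columns 304–339) and aligned. I'll lower, grip and lift.

Call:
send_rows --pt "0 0.02 0" --pt "0 0.02 0" --pt "0 0.02 0" --pt "0 0.01 0" --pt "0 0.004 0" --pt "0 0 0" --roll '[0,0,0,0,0,0]' --fingers '[0.05,0.05,0.05,0.05,0.05,0.05]'

```text
t: 18.62
eef_pos: [0.4917, -0.3165, -0.0242]
ee_rot: [[-0.999, -0.0, -0.032], [0.032, 0.001, -0.999], [0.0, -1.0, -0.001]]
ft_force: [0.3, 0.5, 0.1]
opening: 0.59
```

Call:
send_rows --pt "0 0 0" --pt "0 0 0" --pt "0 0 0" --pt "0 0 0" --pt "0 0 0" --pt "0 0 0" --roll '[0,0,0,0,0,0]' --fingers '[0.0,0.0,0.0,0.0,0.0,0.0]'

```text
t: 19.12
eef_pos: [0.4923, -0.3178, -0.0227]
ee_rot: [[-0.999, 0.002, -0.033], [0.033, -0.002, -0.999], [-0.002, -1.0, 0.002]]
ft_force: [-0.6, 1.6, 6.1]
opening: 0.21
```

Call:
send_rows --pt "0 -0.015 0" --pt "0 -0.025 0" --pt "0 -0.03 0" --pt "0 -0.03 0" --pt "0 -0.03 0" --pt "0 -0.01 0" --roll '[0,0,0,0,0,0]' --fingers '[0.0,0.0,0.0,0.0,0.0,0.0]'

```text
t: 19.62
eef_pos: [0.4929, -0.3184, 0.1209]
ee_rot: [[-0.999, 0.005, -0.033], [0.033, -0.005, -0.999], [-0.005, -1.0, 0.005]]
ft_force: [-0.1, -0.3, -0.2]
opening: 0.217
```

```bash
python3 plan.py ps1 0.115 15
```

```text
t=19.62 cur [ 0.4929 -0.3184  0.1209 -1.6034] open 0.217 F [-0.1 -0.3 -0.2]
 -> [ 0.625   0.0331  0.115  -0.1737] rows 15: travel [-0.0229,0.0004,-0.0149] roll -0.0953
```

Call:
send_rows --pt "0 0 0" --pt "0 0 0" --pt "0 0 0" --pt "0 0 0" --pt "0 0 0" --pt "0 0 0" --pt "0 0 0" --pt "0 0 0" --pt "0 0 0" --pt "0 0 0" --roll '[-0.11,-0.11,-0.11,-0.11,-0.11,-0.11,-0.11,-0.11,-0.11,-0.11]' --fingers '[0.0,0.0,0.0,0.0,0.0,0.0,0.0,0.0,0.0,0.0]'

```text
t: 20.45
eef_pos: [0.4914, -0.317, 0.1154]
ee_rot: [[-0.478, -0.001, 0.879], [-0.879, 0.001, -0.478], [-0.0, -1.0, -0.001]]
ft_force: [-0.6, -0.5, -1.1]
opening: 0.215
```

Call:
send_rows --pt "0 0 0" --pt "0 0 0" --pt "0 0 0" --pt "0 0 0" --roll '[-0.11,-0.11,-0.11,0]' --fingers '[0.0,0.0,0.0,0.0]'

```text
t: 20.78
eef_pos: [0.4914, -0.317, 0.1154]
ee_rot: [[-0.169, -0.0, 0.986], [-0.986, 0.0, -0.169], [-0.0, -1.0, -0.001]]
ft_force: [0.1, 0.5, -0.2]
opening: 0.213
```

```bash
python3 plan.py ps1 0.115 12
```

```text
t=20.78 cur [ 0.4914 -0.317   0.1154 -0.1696] open 0.213 F [ 0.1  0.5 -0.2]
 -> [ 0.625   0.0331  0.115  -0.1737] rows 12: travel [-0.0307,0.0000,0.0060] roll 0.0003
```

Call:
send_rows --pt "-0.0307 0 0.006" --pt "-0.0307 0 0.006" --pt "-0.0307 0 0.006" --pt "-0.0307 0 0.006" --pt "-0.0307 0 0.006" --pt "-0.0307 0 0.006" --pt "-0.0307 0 0.006" --pt "-0.0307 0 0.006" --pt "-0.0307 0 0.006" --pt "-0.0307 0 0.006" --roll '[0,0,0,0,0,0,0,0,0,0.003]' --fingers '[0.0,0.0,0.0,0.0,0.0,0.0,0.0,0.0,0.0,0.0]'

```text
t: 21.62
eef_pos: [0.6039, -0.0236, 0.1156]
ee_rot: [[-0.179, -0.0, 0.984], [-0.984, 0.0, -0.179], [-0.0, -1.0, -0.0]]
ft_force: [0.4, 0.1, -1.1]
opening: 0.213
```

Call:
send_rows --pt "-0.0307 0 0.006" --pt "-0.0307 0 0.006" --pt "0 0 0" --pt "0 0 0" --roll '[0,0,0,0]' --fingers '[0.0,0.0,0.0,0.0]'

```text
t: 21.95
eef_pos: [0.6262, 0.0345, 0.1153]
ee_rot: [[-0.176, -0.001, 0.984], [-0.984, -0.0, -0.176], [0.0, -1.0, -0.001]]
ft_force: [0.2, -0.3, 0.4]
opening: 0.214
```

```bash
python3 plan.py ps1 0.0495 5; python3 - <<'E'
from workcell import arm
import cv2
f=arm.grab_frame("wrist");cv2.imwrite("pics/w10.png",f["image"][:,:,::-1])
E
```

```text
t=21.95 cur [ 0.6262  0.0345  0.1153 -0.1769] open 0.214 F [ 0.2 -0.3  0.4]
 -> [ 0.625   0.0331  0.0495 -0.1737] rows 5: travel [0.0003,0.0132,-0.0002] roll -0.0007
```

View pics/w10.png

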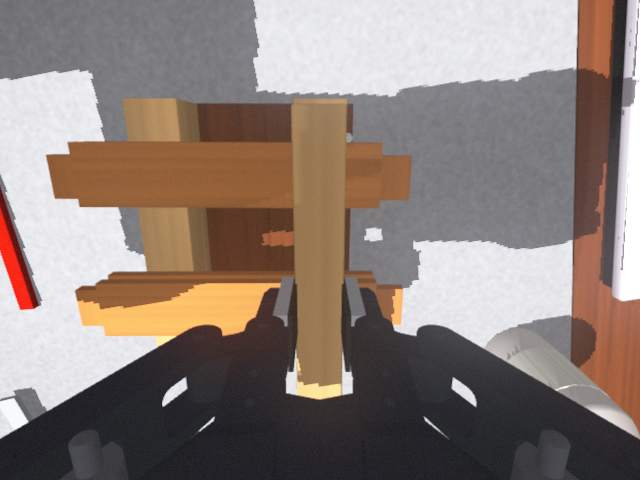

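The sticker is above the far bearer line, spanning both rails. I'll lower it.

Call:
send_rows --pt "0 0.02 0" --pt "0 0.02 0" --pt "0 0.015 0" --pt "0 0.007 0" --pt "0 0.003 0" --pt "0 0 0" --pt "0 0 0" --roll '[0,0,0,0,0,0,0]' --fingers '[0.0,0.0,0.0,0.0,0.0,0.0,0.0]'

```text
t: 22.58
eef_pos: [0.6267, 0.0327, 0.0518]
ee_rot: [[-0.176, 0.001, 0.984], [-0.984, -0.0, -0.176], [-0.0, -1.0, 0.001]]
ft_force: [0.9, 0.0, -1.1]
opening: 0.21
```

Call:
send_rows --pt "0 0.001 0" --pt "0 0 0" --roll '[0,0]' --fingers '[0.0,0.0]'

```text
t: 22.75
eef_pos: [0.6266, 0.0331, 0.0506]
ee_rot: [[-0.176, 0.001, 0.984], [-0.984, -0.0, -0.176], [-0.0, -1.0, 0.001]]
ft_force: [-0.3, 0.5, -0.3]
opening: 0.216
```

Call:
send_rows --pt "0 0.001 0" --pt "0 0.001 0" --pt "0 0 0" --roll '[0,0,0]' --fingers '[0.0,0.0,0.0]'

```text
t: 23.0
eef_pos: [0.6264, 0.0332, 0.0483]
ee_rot: [[-0.175, 0.001, 0.984], [-0.984, -0.0, -0.175], [0.0, -1.0, 0.001]]
ft_force: [-1.2, -0.8, 2.4]
opening: 0.215
```

Call:
send_rows --pt "0 0 0" --pt "0 0 0" --pt "0 0 0" --pt "0 0 0" --roll '[0,0,0,0]' --fingers '[0.04,0.04,0.04,0.04]'

```text
t: 23.33
eef_pos: [0.6262, 0.0332, 0.0478]
ee_rot: [[-0.176, -0.0, 0.984], [-0.984, 0.0, -0.176], [0.0, -1.0, -0.0]]
ft_force: [-0.2, -0.2, -0.6]
opening: 0.467
```

Call:
send_rows --pt "0 -0.015 0" --pt "0 -0.02 0" --pt "0 -0.02 0" --roll '[0,0,0]' --fingers '[0.04,0.045,0.05]'

```text
t: 23.58
eef_pos: [0.6259, 0.0332, 0.1031]
ee_rot: [[-0.176, -0.001, 0.984], [-0.984, 0.0, -0.176], [0.0, -1.0, -0.001]]
ft_force: [0.6, -0.0, 0.5]
opening: 0.585
```

```bash
python3 plan.py st2 0.11 14; python3 - <<'E'
from workcell import arm
import cv2
f=arm.grab_frame("wrist");cv2.imwrite("pics/w11.png",f["image"][:,:,::-1])
E
```

```text
t=23.58 cur [ 0.6259  0.0332  0.1031 -0.1764] open 0.585 F [ 0.6 -0.   0.5]
 -> [ 0.502  -0.4442  0.11   -1.9566] rows 14: travel [0.0295,-0.0005,0.0275] roll 0.1272
```

View pics/w11.png

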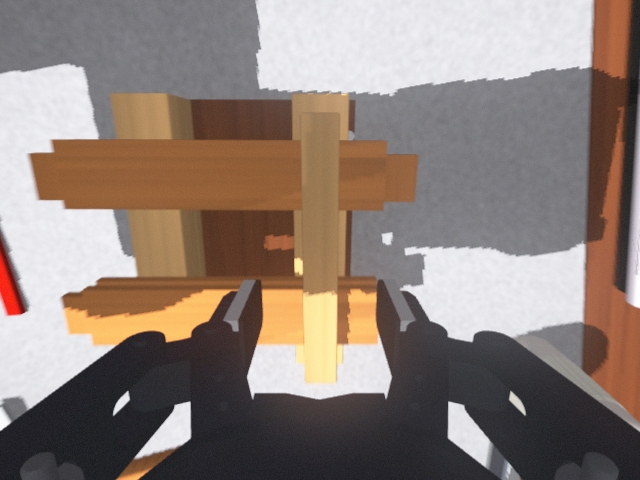

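Sticker 1 lies in line above the far bearer at columns 302–338. Now sticker 2, in a straight line first and then turning, to stay clear of the bottle.

Call:
send_rows --pt "0.0378 -0.001 -0.0029" --pt "0.0378 -0.001 -0.0029" --pt "0.0378 0 -0.0029" --pt "0.0378 0 -0.0029" --pt "0.0378 0 -0.0029" --pt "0.0378 0 -0.0029" --pt "0.0378 0 -0.0029" --pt "0.0378 0 -0.0029" --pt "0.0378 0 -0.0029" --pt "0.0378 0 -0.0029" --roll '[0,0,0,0,0,0,0,0,0,0]' --fingers '[0.05,0.05,0.05,0.05,0.05,0.05,0.05,0.05,0.05,0.05]'

```text
t: 24.47
eef_pos: [0.5306, -0.3356, 0.1049]
ee_rot: [[-0.176, 0.0, 0.984], [-0.984, -0.0, -0.176], [0.0, -1.0, 0.0]]
ft_force: [0.9, 0.3, 0.1]
opening: 0.587
```

```bash
python3 plan.py st2 0.05 16
```

```text
t=24.47 cur [ 0.5306 -0.3356  0.1049 -0.1765] open 0.587 F [0.9 0.3 0.1]
 -> [ 0.502  -0.4442  0.05   -1.9566] rows 16: travel [0.0059,0.0034,0.0055] roll 0.1113
```

Call:
send_rows --pt "0.0059 0.0034 0.0055" --pt "0.0059 0.0034 0.0055" --pt "0.0059 0.0034 0.0055" --pt "0.0059 0.0034 0.0055" --pt "0.0059 0.0034 0.0055" --pt "0.0059 0.0034 0.0055" --pt "0.0059 0.0034 0.0055" --pt "0.0059 0.0034 0.0055" --pt "0.0059 0.0034 0.0055" --pt "0.0059 0.0034 0.0055" --roll '[0.1113,0.1113,0.1113,0.1113,0.1113,0.1113,0.1113,0.1113,0.1113,0.1113]' --fingers '[0.05,0.05,0.05,0.05,0.05,0.05,0.05,0.05,0.05,0.05]'

```text
t: 25.3
eef_pos: [0.5369, -0.4106, 0.0704]
ee_rot: [[-0.962, -0.0, 0.273], [-0.273, 0.0, -0.962], [0.0, -1.0, -0.0]]
ft_force: [0.8, 0.5, -0.2]
opening: 0.582
```

Call:
send_rows --pt "0.0059 0.0034 0.0055" --pt "0.0059 0.0034 0.0055" --pt "0.0059 0.0034 0.0055" --pt "0.0059 0.0034 0.0055" --pt "0.0059 0.0034 0.0055" --pt "0.0059 0.0034 0.0055" --pt "0 0 0" --pt "0 0 0" --roll '[0.1113,0.1113,0.1113,0.1113,0.1113,0.1113,0,0]' --fingers '[0.05,0.05,0.05,0.05,0.05,0.05,0.05,0.05]'

```text
t: 25.97
eef_pos: [0.5022, -0.4428, 0.0503]
ee_rot: [[-0.927, -0.0, -0.374], [0.374, 0.0, -0.927], [0.0, -1.0, -0.0]]
ft_force: [0.6, 0.3, -0.1]
opening: 0.588
```

```bash
python3 plan.py st2 -0.025 5; python3 - <<'E'
from workcell import arm
import cv2
f=arm.grab_frame("wrist");cv2.imwrite("pics/w12.png",f["image"][:,:,::-1])
E
```

```text
t=25.97 cur [ 0.5022 -0.4428  0.0503 -1.9545] open 0.588 F [ 0.6  0.3 -0.1]
 -> [ 0.502  -0.4442 -0.025  -1.9566] rows 5: travel [-0.0001,0.0151,0.0003] roll 0.0004
```

View pics/w12.png

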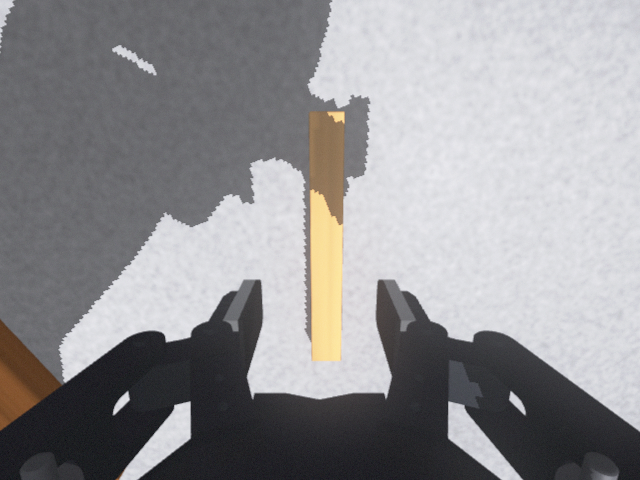

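Sticker 2 is centred at columns 309–345. I'll lower, grip and lift.

Call:
send_rows --pt "0 0.02 0" --pt "0 0.02 0.001" --pt "0 0.02 0.001" --pt "0 0.01 0" --pt "0 0.005 0" --pt "0 0 0" --roll '[0,0,0,0,0,0]' --fingers '[0.05,0.05,0.05,0.05,0.05,0.05]'

```text
t: 26.52
eef_pos: [0.5017, -0.4442, -0.0251]
ee_rot: [[-0.927, -0.001, -0.375], [0.375, 0.001, -0.927], [0.001, -1.0, -0.001]]
ft_force: [-0.8, 0.9, 0.0]
opening: 0.582
```

Call:
send_rows --pt "0 0 0" --pt "0 0 0" --pt "0 0 0" --pt "0 0 0" --pt "0 0 0" --pt "0 0 0" --roll '[0,0,0,0,0,0]' --fingers '[0.0,0.0,0.0,0.0,0.0,0.0]'

```text
t: 27.02
eef_pos: [0.5022, -0.4453, -0.0229]
ee_rot: [[-0.926, 0.002, -0.377], [0.377, -0.002, -0.926], [-0.002, -1.0, 0.001]]
ft_force: [0.1, 0.6, 6.5]
opening: 0.213
```

Call:
send_rows --pt "0 -0.015 0" --pt "0 -0.025 0" --pt "0 -0.03 0" --pt "0 -0.03 0" --pt "0 -0.03 0" --pt "0 -0.01 0" --roll '[0,0,0,0,0,0]' --fingers '[0.0,0.0,0.0,0.0,0.0,0.0]'

```text
t: 27.52
eef_pos: [0.5027, -0.4459, 0.1209]
ee_rot: [[-0.926, 0.005, -0.377], [0.377, -0.006, -0.926], [-0.007, -1.0, 0.004]]
ft_force: [-0.3, -0.6, 1.0]
opening: 0.214
```

Call:
send_rows --pt "0 0 0" --pt "0 0 0" --pt "0 0 0" --pt "0 0 0" --pt "0 0 0" --pt "0 0 0" --pt "0 0 0" --pt "0 0 0" --pt "0 0 0" --pt "0 0 0" --roll '[-0.11,-0.11,-0.11,-0.11,-0.11,-0.11,-0.11,-0.11,-0.11,-0.11]' --fingers '[0.0,0.0,0.0,0.0,0.0,0.0,0.0,0.0,0.0,0.0]'

```text
t: 28.35
eef_pos: [0.5014, -0.4444, 0.1148]
ee_rot: [[-0.752, -0.001, 0.659], [-0.659, 0.001, -0.752], [-0.0, -1.0, -0.001]]
ft_force: [0.6, -0.4, 0.6]
opening: 0.213
```

Call:
send_rows --pt "0 0 0" --pt "0 0 0" --pt "0 0 0" --pt "0 0 0" --pt "0 0 0" --pt "0 0 0" --pt "0 0 0" --roll '[-0.11,-0.11,-0.11,-0.11,-0.11,-0.11,-0.02]' --fingers '[0.0,0.0,0.0,0.0,0.0,0.0,0.0]'

```text
t: 28.93
eef_pos: [0.5014, -0.4444, 0.1149]
ee_rot: [[-0.172, -0.001, 0.985], [-0.985, 0.001, -0.172], [-0.001, -1.0, -0.001]]
ft_force: [-0.1, -0.5, 0.4]
opening: 0.213
```

```bash
python3 plan.py ps2 0.115 14
```

```text
t=28.93 cur [ 0.5014 -0.4444  0.1149 -0.1728] open 0.213 F [-0.1 -0.5  0.4]
 -> [ 0.5167  0.0521  0.115  -0.1737] rows 14: travel [-0.0351,-0.0000,-0.0050] roll 0.0001
```

Call:
send_rows --pt "-0.0351 0 -0.005" --pt "-0.0351 0 -0.005" --pt "-0.0351 0 -0.005" --pt "-0.0351 0 -0.005" --pt "-0.0351 0 -0.005" --pt "-0.0351 0 -0.005" --pt "-0.0351 0 -0.005" --pt "-0.0351 0 -0.005" --pt "-0.0351 0 -0.005" --pt "-0.0351 0 -0.005" --roll '[0,0,0,0,0,0,0,0,0,0]' --fingers '[0.0,0.0,0.0,0.0,0.0,0.0,0.0,0.0,0.0,0.0]'

```text
t: 29.77
eef_pos: [0.5138, -0.0886, 0.1154]
ee_rot: [[-0.179, -0.0, 0.984], [-0.984, 0.0, -0.179], [-0.0, -1.0, -0.0]]
ft_force: [0.6, 0.0, -0.5]
opening: 0.215
```

Call:
send_rows --pt "-0.0351 0 -0.005" --pt "-0.0351 0 -0.005" --pt "-0.0351 0 -0.005" --pt "-0.0351 0 -0.005" --pt "0 0 0" --pt "0 0 0" --roll '[0,0,0,0,0,0]' --fingers '[0.0,0.0,0.0,0.0,0.0,0.0]'

```text
t: 30.27
eef_pos: [0.519, 0.0528, 0.1153]
ee_rot: [[-0.175, -0.0, 0.984], [-0.984, -0.0, -0.175], [0.0, -1.0, -0.0]]
ft_force: [0.2, 0.2, -0.0]
opening: 0.21
```

```bash
python3 plan.py ps2 0.0485 5; python3 - <<'E'
from workcell import arm
import cv2
f=arm.grab_frame("wrist");cv2.imwrite("pics/w13.png",f["image"][:,:,::-1])
E
```

```text
t=30.27 cur [ 0.519   0.0528  0.1153 -0.1763] open 0.21 F [ 0.2  0.2 -0. ]
 -> [ 0.5167  0.0521  0.0485 -0.1737] rows 5: travel [0.0002,0.0134,-0.0004] roll -0.0005
```

View pics/w13.png

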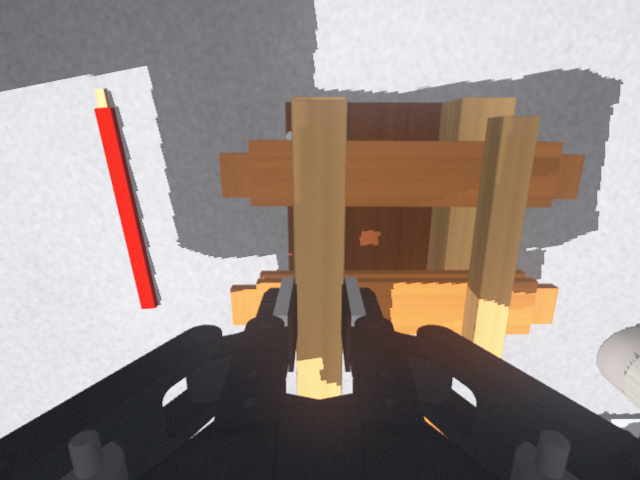

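The sticker is above the near bearer and spans both rails. I'll lower and release it.

Call:
send_rows --pt "0 0.02 -0.001" --pt "0 0.02 -0.001" --pt "0 0.015 0" --pt "0 0.007 0" --pt "0 0.003 0" --pt "0 0.0015 0" --pt "0 0 0" --pt "0 0 0" --roll '[0,0,0,0,0,0,0,0]' --fingers '[0.0,0.0,0.0,0.0,0.0,0.0,0.0,0.0]'

```text
t: 30.98
eef_pos: [0.5178, 0.0515, 0.0498]
ee_rot: [[-0.177, 0.001, 0.984], [-0.984, -0.0, -0.177], [-0.0, -1.0, 0.001]]
ft_force: [-0.2, 0.1, -0.3]
opening: 0.213
```

Call:
send_rows --pt "0 0.001 0" --pt "0 0.0 0" --roll '[0,0]' --fingers '[0.0,0.0]'

```text
t: 31.15
eef_pos: [0.5175, 0.0518, 0.0484]
ee_rot: [[-0.176, 0.001, 0.984], [-0.984, -0.0, -0.176], [-0.0, -1.0, 0.001]]
ft_force: [-0.5, 0.4, -0.7]
opening: 0.21
```

Call:
send_rows --pt "0 0 0" --pt "0 0 0" --pt "0 0 0" --pt "0 0 0" --roll '[0,0,0,0]' --fingers '[0.04,0.04,0.04,0.04]'

```text
t: 31.48
eef_pos: [0.5173, 0.0518, 0.0481]
ee_rot: [[-0.176, 0.0, 0.984], [-0.984, -0.0, -0.176], [0.0, -1.0, 0.0]]
ft_force: [-0.8, -0.2, 0.1]
opening: 0.468
```

Call:
send_rows --pt "0 -0.015 0" --pt "0 -0.02 0" --pt "0 -0.02 0" --pt "0 -0.01 0" --roll '[0,0,0,0]' --fingers '[0.04,0.045,0.08,0.08]'

```text
t: 31.82
eef_pos: [0.5181, 0.0517, 0.1152]
ee_rot: [[-0.176, 0.003, 0.984], [-0.984, -0.0, -0.176], [-0.0, -1.0, 0.003]]
ft_force: [-0.8, 0.6, 0.1]
opening: 0.795
```

```bash
python3 plan.py front 0.08 14; python3 - <<'E'
from workcell import arm
import cv2
f=arm.grab_frame("wrist");cv2.imwrite("pics/w14.png",f["image"][:,:,::-1])
E
```

```text
t=31.82 cur [ 0.5181  0.0517  0.1152 -0.1772] open 0.795 F [-0.8  0.6  0.1]
 -> [ 0.4923 -0.1858  0.08   -1.4219] rows 14: travel [0.0145,0.0025,0.0110] roll 0.0889
```

View pics/w14.png

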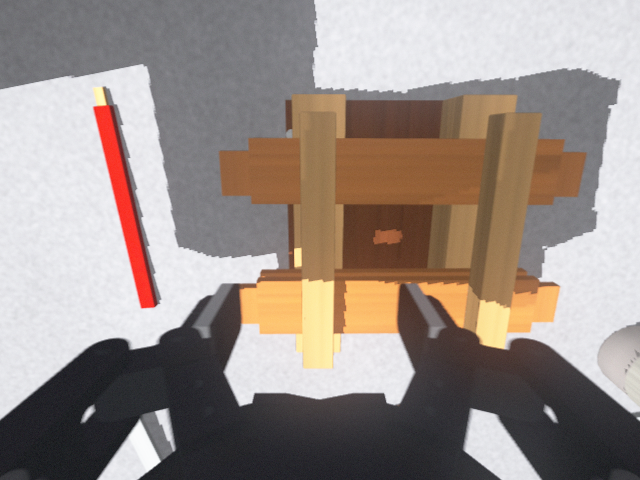

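Both stickers now lie across the rails, at columns 302–335 and 475–540, each above its bearer. Last comes the drawer front.

Call:
send_rows --pt "0.0145 0 0.011" --pt "0.0145 0 0.011" --pt "0.0145 0 0.011" --pt "0.0145 0.003 0.011" --pt "0.0145 0.003 0.011" --pt "0.0145 0.003 0.011" --pt "0.0145 0.003 0.011" --pt "0.0145 0.003 0.011" --pt "0.0145 0.003 0.011" --pt "0.0145 0.003 0.011" --roll '[0.0889,0.0889,0.0889,0.0889,0.0889,0.0889,0.0889,0.0889,0.0889,0.0889]' --fingers '[0.082,0.082,0.082,0.082,0.082,0.082,0.082,0.082,0.082,0.082]'

```text
t: 32.7
eef_pos: [0.5294, -0.1247, 0.0908]
ee_rot: [[-0.878, -0.001, 0.48], [-0.48, 0.001, -0.878], [0.001, -1.0, -0.001]]
ft_force: [0.5, -0.2, -0.4]
opening: 0.957
```

Call:
send_rows --pt "0.0145 0.005 0.011" --pt "0.0145 0.005 0.011" --pt "0.0145 0.005 0.011" --pt "0.0145 0.005 0.011" --pt "0 0 0" --pt "0 0 0" --roll '[0.0889,0.0889,0.0889,0.0889,0,0]' --fingers '[0.082,0.082,0.082,0.082,0.082,0.082]'

```text
t: 33.2
eef_pos: [0.4915, -0.1857, 0.0712]
ee_rot: [[-0.989, -0.001, 0.149], [-0.149, 0.001, -0.989], [0.001, -1.0, -0.001]]
ft_force: [0.6, 0.2, -0.9]
opening: 0.961
```

```bash
python3 plan.py front -0.025 5; python3 - <<'E'
from workcell import arm
import cv2
f=arm.grab_frame("wrist");cv2.imwrite("pics/w15.png",f["image"][:,:,::-1])
E
```

```text
t=33.20 cur [ 0.4915 -0.1857  0.0712 -1.4217] open 0.961 F [ 0.6  0.2 -0.9]
 -> [ 0.4923 -0.1858 -0.025  -1.4219] rows 5: travel [-0.0002,0.0192,0.0000] roll 0.0000
```

View pics/w15.png

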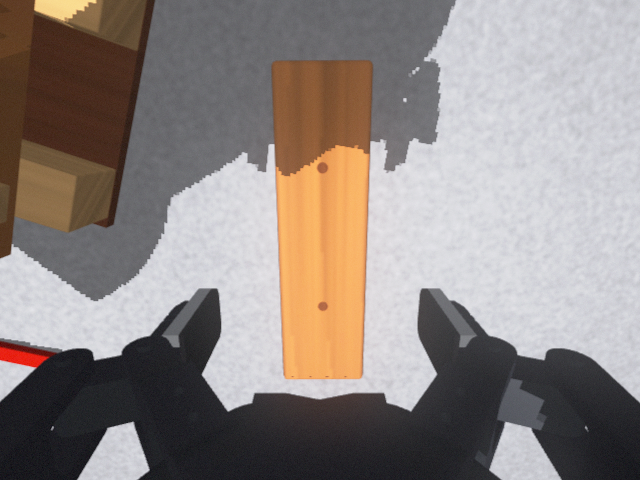

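The front is centred at columns 273–371 and aligned. I'll grip it.

Call:
send_rows --pt "0 0.02 0" --pt "0 0.025 0" --pt "0 0.025 0" --pt "0 0.02 0" --pt "0 0.008 0" --pt "0 0.002 0" --pt "0 0 0" --roll '[0,0,0,0,0,0,0]' --fingers '[0.082,0.082,0.082,0.082,0.082,0.082,0.082]'

```text
t: 33.83
eef_pos: [0.4925, -0.1853, -0.0277]
ee_rot: [[-0.989, 0.0, 0.15], [-0.15, -0.0, -0.989], [-0.0, -1.0, 0.0]]
ft_force: [0.7, -0.2, 0.5]
opening: 0.964
```

Call:
send_rows --pt "0 0 0" --pt "0 0 0" --pt "0 0 0" --pt "0 0 0" --pt "0 0 0" --pt "0 0 0" --roll '[0,0,0,0,0,0]' --fingers '[0.04,0.04,0.04,0.04,0.04,0.04]'

```text
t: 34.33
eef_pos: [0.493, -0.1861, -0.0263]
ee_rot: [[-0.989, 0.003, 0.149], [-0.149, -0.002, -0.989], [-0.002, -1.0, 0.002]]
ft_force: [-1.1, 0.7, 5.8]
opening: 0.685
```

Call:
send_rows --pt "0 -0.015 0" --pt "0 -0.025 0" --pt "0 -0.03 0" --pt "0 -0.03 0" --pt "0 -0.03 0" --pt "0 -0.02 0" --pt "0 0 0" --roll '[0,0,0,0,0,0,0]' --fingers '[0.04,0.04,0.04,0.04,0.04,0.04,0.04]'

```text
t: 34.92
eef_pos: [0.4939, -0.1867, 0.1269]
ee_rot: [[-0.989, 0.007, 0.149], [-0.149, -0.005, -0.989], [-0.007, -1.0, 0.006]]
ft_force: [0.6, 0.7, -1.8]
opening: 0.687
```

```bash
python3 plan.py pf 0.13 10; python3 - <<'E'
from workcell import arm
import cv2
f=arm.grab_frame("wrist");cv2.imwrite("pics/w16.png",f["image"][:,:,::-1])
E
```

```text
t=34.92 cur [ 0.4939 -0.1867  0.1269 -1.4215] open 0.687 F [ 0.6  0.7 -1.8]
 -> [ 0.5709  0.0426  0.13   -1.7445] rows 10: travel [-0.0078,-0.0003,-0.0230] roll 0.0323
```

View pics/w16.png

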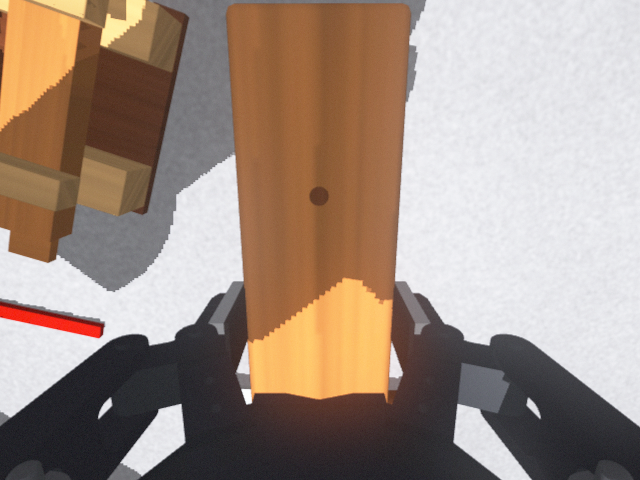

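The front is held level.

Call:
send_rows --pt "-0.0078 0 -0.023" --pt "-0.0078 0 -0.023" --pt "-0.0078 0 -0.023" --pt "-0.0078 0 -0.023" --pt "-0.0078 0 -0.023" --pt "-0.0078 0 -0.023" --pt "-0.0078 0 -0.023" --pt "-0.0078 0 -0.023" --pt "-0.0078 0 -0.023" --pt "-0.0078 0 -0.023" --roll '[0.0323,0.0323,0.0323,0.0323,0.0323,0.0323,0.0323,0.0323,0.0323,0.0323]' --fingers '[0.04,0.04,0.04,0.04,0.04,0.04,0.04,0.04,0.04,0.04]'

```text
t: 35.8
eef_pos: [0.5683, 0.045, 0.1203]
ee_rot: [[-0.985, -0.003, -0.175], [0.175, 0.0, -0.985], [0.003, -1.0, 0.0]]
ft_force: [0.2, -0.2, -2.2]
opening: 0.684
```

Call:
send_rows --pt "0 0 0" --pt "0 0 0" --roll '[0,0]' --fingers '[0.04,0.04]'

```text
t: 35.97
eef_pos: [0.5682, 0.0446, 0.1202]
ee_rot: [[-0.985, -0.003, -0.171], [0.171, 0.0, -0.985], [0.003, -1.0, 0.0]]
ft_force: [0.1, -0.0, -1.9]
opening: 0.687
```

```bash
python3 plan.py pf 0.0655 5; python3 - <<'E'
from workcell import arm
import cv2
f=arm.grab_frame("side");cv2.imwrite("pics/s17.png",cv2.resize(f["image"][140:300,200:400,::-1],None,fx=3.5,fy=3.5))
E
```

```text
t=35.97 cur [ 0.5682  0.0446  0.1202 -1.7427] open 0.687 F [ 0.1 -0.  -1.9]
 -> [ 0.5709  0.0426  0.0655 -1.7445] rows 5: travel [-0.0006,0.0109,0.0003] roll 0.0003
```

View pics/s17.png

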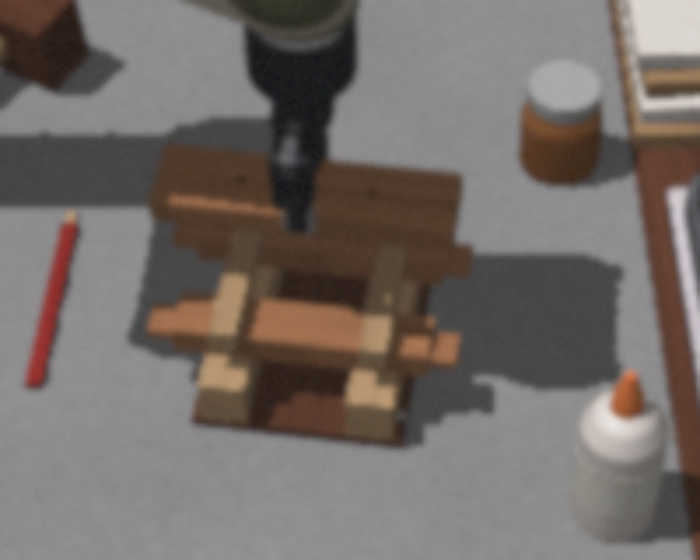

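The side view shows the stack intact, the front above it, and the bottle and jar standing. I'll lower the front.

Call:
send_rows --pt "-0.001 0.015 0.001" --pt "-0.001 0.015 0.001" --pt "0 0.012 0" --pt "0 0.006 0" --pt "0 0.003 0" --pt "0 0.001 0" --pt "0 0 0" --pt "0 0 0" --roll '[0,0,0,0,0,0,0,0]' --fingers '[0.04,0.04,0.04,0.04,0.04,0.04,0.04,0.04]'

```text
t: 36.68
eef_pos: [0.5708, 0.0412, 0.0706]
ee_rot: [[-0.985, 0.001, -0.173], [0.173, -0.0, -0.985], [-0.001, -1.0, -0.0]]
ft_force: [-1.0, -0.5, -1.9]
opening: 0.686
```

Call:
send_rows --pt "0 0.001 0" --pt "0 0 0" --pt "0 0 0" --roll '[0,0,0]' --fingers '[0.04,0.04,0.04]'

```text
t: 36.93
eef_pos: [0.5705, 0.0414, 0.0692]
ee_rot: [[-0.985, 0.0, -0.173], [0.173, -0.0, -0.985], [-0.0, -1.0, -0.0]]
ft_force: [0.0, -0.0, -2.0]
opening: 0.686
```

Call:
send_rows --pt "0 0.001 0" --pt "0 0.001 0" --pt "0 0.001 0" --pt "0 0 0" --pt "0 0 0" --roll '[0,0,0,0,0]' --fingers '[0.04,0.04,0.04,0.04,0.04]'

```text
t: 37.35
eef_pos: [0.5704, 0.0413, 0.0659]
ee_rot: [[-0.985, -0.0, -0.173], [0.173, 0.0, -0.985], [0.0, -1.0, 0.0]]
ft_force: [-0.3, -0.7, -2.2]
opening: 0.687
```

Call:
send_rows --pt "0 0.001 0" --pt "0 0.0005 0" --pt "0 0 0" --roll '[0,0,0]' --fingers '[0.04,0.04,0.04]'

```text
t: 37.6
eef_pos: [0.5706, 0.0413, 0.0647]
ee_rot: [[-0.985, 0.0, -0.173], [0.173, -0.0, -0.985], [-0.0, -1.0, 0.0]]
ft_force: [-0.5, -1.2, 1.6]
opening: 0.685
```

Contact came at 0.0647, as predicted. I'll release and retract.

Call:
send_rows --pt "0 0 0" --pt "0 0 0" --pt "0 0 0" --pt "0 0 0" --roll '[0,0,0,0]' --fingers '[0.08,0.08,0.08,0.08]'

```text
t: 37.93
eef_pos: [0.5705, 0.0413, 0.0646]
ee_rot: [[-0.985, 0.0, -0.173], [0.173, -0.0, -0.985], [-0.0, -1.0, -0.0]]
ft_force: [-0.2, 0.1, -0.1]
opening: 0.934
```

Call:
send_rows --pt "0 -0.01 0" --pt "0 -0.02 0" --pt "0 -0.03 0" --pt "0 -0.03 0" --pt "0 -0.03 0" --roll '[0,0,0,0,0]' --fingers '[0.08,0.08,0.08,0.08,0.08]'

```text
t: 38.35
eef_pos: [0.5703, 0.0414, 0.1868]
ee_rot: [[-0.985, 0.001, -0.173], [0.173, -0.0, -0.985], [-0.001, -1.0, -0.0]]
ft_force: [0.9, 0.2, -0.8]
opening: 0.936
```

Call:
send_rows --pt "0.03 0 0.03" --pt "0.03 0 0.035" --pt "0.02 0 0.035" --pt "0 0 0.035" --pt "0 0 0.035" --pt "0 0 0.035" --pt "0 0 0.035" --pt "0 0 0.03" --pt "0 0 0" --pt "0 0 0" --roll '[0,0,0,0,0,0,0,0,0,0]' --fingers '[0.08,0.08,0.08,0.08,0.08,0.08,0.08,0.08,0.08,0.08]'

```text
t: 39.18
eef_pos: [0.4487, -0.2085, 0.185]
ee_rot: [[-0.984, 0.0, -0.176], [0.176, -0.0, -0.984], [-0.0, -1.0, 0.0]]
ft_force: [0.6, -0.0, -0.6]
opening: 0.938
```

```bash
python3 - <<'E'
from plan import *
for n in("top","side"):
    f=arm.grab_frame(n);K,T=f["intrinsics"],f["T"]
    x0,y0,w,h,s=(240,190,130,130,4.5) if n=="top" else (210,150,190,150,4)
    im=cv2.resize(f["image"][y0:y0+h,x0:x0+w,::-1],None,fx=s,fy=s,interpolation=cv2.INTER_CUBIC)
    def box(L,col):
        q=(proj(pose(B,L),K,T)-[x0,y0]+.5)*s-.5;cv2.polylines(im,[np.round(q).astype(int)],True,col,1)
    for y in(-.046,.046): box(rect(.19,.04,.071,0,y),(0,255,0))
    for x in(-.055,.055): box(rect(.02,.16,.091,x,0),(255,255,0))
    box(rect(.22,.06,.113),(255,0,255))
    cv2.imwrite(f"pics/{n}_fin.png",im)
s,c=cur();print(s["t"],c)
E
```

```text
39.2833 [ 0.44907336 -0.2068599   0.18489692 -1.74449028]
```

View pics/top_fin.png

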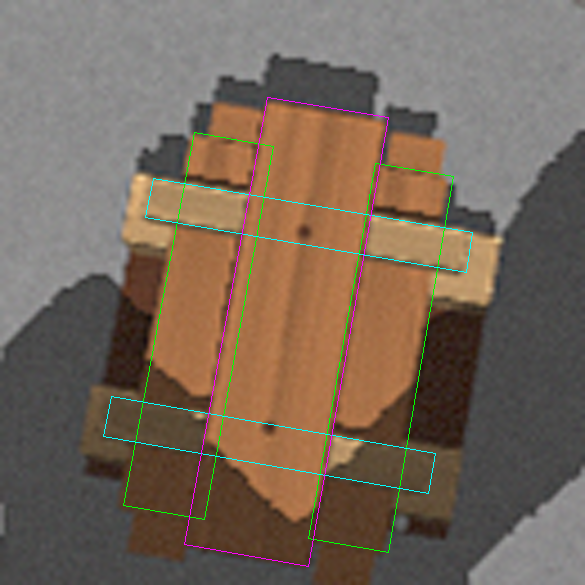

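View pics/side_fin.png

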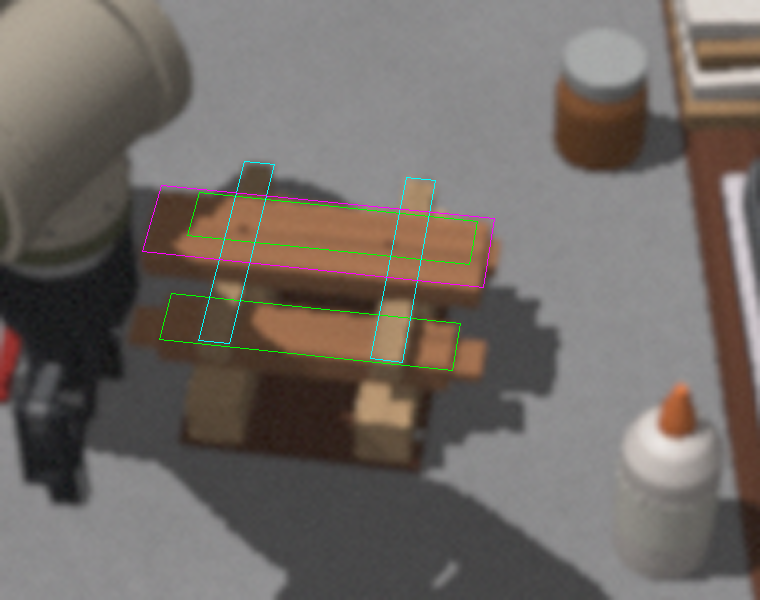

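Every outline matches its target to within 1–2 px (a few mm), the bottle and jar are standing, and the arm is clear. Handing in.

```bash
python3 -c "
from workcell import arm
print(arm.hand_in())"
```

```text
the job is handed in; nothing more can be done
None
```

The parts are in stick and the job was handed in at about 39 s of the 115 s allowed; `hand_in` gives no verdict. Both rails lie square across the bearers, 46 mm either side of the middle. A sticker lies across them above each bearer, and the drawer front is centred on top along the rails.

**Last checks:** I drew the target outlines over the final top and side pictures. All five parts matched to within 1–2 pixels, a few millimetres against limits of 15–25 mm. The height at which each part touched down also matched what I expected. The bottle and jar were standing, and the arm was clear of everything.

**What went wrong or disagreed:**
- **First grasp:** it missed because the fingers closed above the rail.
- **TCP reading:** touching the rail top with the closed fingers showed that they end about 31 mm behind the reported TCP, not at it as the interface text says. I used that offset for every later grasp, and each one held.

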